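# Seat a bookend in the gluing jig

### The arm

A 7-joint arm with a two-finger parallel gripper is mounted at the origin on the work surface. World frame = base frame: x ahead of the robot, y to its left, z up, the work surface at z = 0. Lengths are in m, angles in rad, forces in N, time in s.
With the tool pointing down it reaches from about 0.425 to 0.825 m from the base axis. Payload 3.6 kg.
Tool frame: the origin (TCP) lies midway between the tips of the shut fingers; the grasp point (between the pads) lies 19 mm behind it; z points along the fingers, y is the direction in which the jaws open and shut (so a half turn about z gives the same grasp; the last joint's range is limited). The gripper opens to 93 mm and grips with 3 to 60 N. Pads are 15 mm wide; open, the fingers measure 128 mm over their backs; the gripper's body (75 mm by 188 mm) begins 65 mm behind the grasp point.
Start: joints at [-1.329, 0.615, -0.013, 1.423, 0.008, 1.103, -0.04], TCP at [0.172, 0.627, 0.219] pointing down, gripper open.
Joint ranges: [-3.12, 3.12], [-0.3, 2.06], [-1.34, 1.32], [0.26, 2.42], [-1.36, 4.5], [0.01, 1.98], [-2.84, 2.84]. Speed limits (rad/s): [2.79, 2.79, 3.14, 3.14, 3.14, 3.14, 3.14].

### API

Orientations are given as a unit quaternion [x, y, z, w].
In Python, from station import r gives the robot as it stands. The module is installed in compiled form; this text tells all that it offers.
- The arm moves only by the shell command python3 -m jog 'ROWS' [OPENING]. ROWS is JSON, a list of rows, each an object with "translation": the shift along the tool's x, y, z in mm, a list of three; "roll": the turn about the tool's z in rad. A call has 1 to 8 rows; each row is the pose to reach, as a shift and turn from the pose commanded when the call began, along the tool's axes at that moment; what a row does not reach only later rows make up. A row lasts 1/8 s, in which the tool goes at most 62.5 mm and 10.7 degrees, less where a joint would pass 70% of its speed; a pose out of reach is approached as far as the arm can. A call with a gripper value outside its range is refused whole. OPENING is the opening, from 0 (shut) to 1 (fully open), set as the call begins (- or left out, the last holds). The fingers move at their own pace and stop on an object; the grip force is fixed at half the most. Time passes only in rows, so rows that repeat a pose let the fingers close. It gives the time, the measured TCP pose, the force and the opening at its end, in the units of the state.
- r.state(): the state, without advancing time (a new reading comes with each control period).
- r.grab_frame(name): name is "side" or "top"; returns a dict with "color" (480x640x3 uint8, blue, green, red), "fx", "fy", "cx", "cy" (pixels), "R" (3x3) and "t" (3): a world point X has camera coordinates R X + t. Camera axes: x right, y down, z forward; pixel columns grow to the right and rows downward; lengths in m; the calibration is good to about 2 mm. A picture is of the moment at which its call begins. There is no depth.
- r.close_job(): hands the job in, once; it reports no verdict.
The state is a dict: "clock": time; "joint_pos": joint angles; "qd": joint speeds; "tau": joint torques, N m; "tool_pos": TCP position; "tcp_rot": TCP orientation; "wrist_force": force on the tool from outside, world axes, zero at the start; "moment": the same for the moment, N m; "gripper_width": finger opening in m.
Only numpy, scipy, OpenCV 4.12 (cv2) and the standard library are available. Lean on these libraries where they do the work, as an engineer would, in place of code of your own. Each camera call takes 0.05 s, during which the arm holds its last target.

### The job

Seat the half-built pine bookend (the board with the upright rib) in the gluing jig: lay it flat on the jig's grey top plate, on the long side clear of the opening, wide margin towards the fence, then slide it along the fence, without lifting it off the plate again, until it drops fully home into the shallow opening. Then swing the wooden turn button on the fence round until it points squarely across the board, and let go. The glue is fresh: never press the bookend against the jig with more than about 40 N, and leave the other things on the bench where they are.

Things in the scene. Friction and masses are not known exactly. Their poses are not given: they have to be found in the camera images.
- work_rib (a point): the bookend, plain pine, 120 g: base board 90 (its x) x 100 (y) x 12 with an upright rib 30 (x) x 18 (y) x 45 tall on it. Point: the rib's centre, 34.5 above the underside, 22.5 below the rib top. From it the board reaches 67 in +x (the wide margin), 23 in -x, 50 each way in y; z up. Grasp the rib across its 18 mm (closing along y). Rib centre when lying on the top plate z = 56.5, when home z = 50.5
- work: the same bookend: origin at the centre of its base board's underside (the rib's axis is at x = -22), axes as at work_rib. Starts flat on the bench
- jig: gluing jig, fixed on the bench. Origin on the bench under the nominal opening centre; x to the fence, y along it, z up. Plywood deck x -60 to 75, y -210 to 110, on rubber feet that give 1 mm per 4 N pressed down (up to 5 mm); on it a grey top plate 6 thick, upper face z = 22, with an opening 103.5 along y, and along x from -48 to the fence face at 45, floor z = 16. Opening centre: unknown y, -14 to 14, new each time
- landing (a point): on the upper face (z = 22) of the top plate's plain landing area, on the -y side of the opening; at jig x = -24, y = -115, axes as the jig's. The area is 133 long in y, from about y = -185 to -52, shifted up to 14 with the opening. Laid here the bookend's x axis points along the jig's x (to the fence)
- fence (a point): top edge of the wooden fence's face, at jig x = 45, y = 0, z = 31; axes as the jig's. The face looks to -x, rises 9 above the top plate and runs from jig y = -210 to 110; the fence is 30 thick. Against it the rib's centre is at jig x = -22; in the opening the bookend has 3 mm play in x and 3.5 in y
- button_pin (a point): vertical pin on which the turn button turns, on the fence top at jig x = 57, y = 20, z = 31.5; axes as the jig's
- turn_button (a joint): wooden turn button on the fence top, rad: 0 = along the fence, to jig +y; positive is counter-clockwise from above; pi/2 = to jig -x, squarely across the board; stop at 1.75; starts at 0 to 0.3. Light friction, stays where left. Arm 16 wide, 8 thick, 42 long from the pin, underside z = 31.5: it passes over a bookend that is home (board top z = 28), strikes one that is not (z = 34)
- button_peg (a point): upright round peg on the turn button, diameter 12, 35 from the pin, z = 39.5 to 75.5; this point is on its axis at z = 59.5, 16 below its top. Push or pinch it; about 1.5 N turns it
- offcut: loose pine offcut board, 90 x 100 x 12, with no rib; origin at its underside centre. A bystander: leave it where it is
- corner_piece: loose L-shaped pine piece: base 90 x 60 x 12 with an upright 12 x 60 x 60 board along one end; origin at its underside centre. Bystander
- glue: white glue bottle, diameter 64, 170 tall; origin at its underside centre. Bystander
- hammer: hammer lying on the bench, about 300 long. Bystander
- nail_dish: white round dish of nails, diameter 90, 16 tall; origin at its underside centre. Bystander
- sanding_block: cork sanding block, 55 x 100 x 30; origin at its underside centre. Bystander
- screwdriver: screwdriver lying on the bench, about 200 long. Bystander
- tape: roll of paper tape lying flat, diameter 90, 22 tall; origin at its underside centre. Bystander
Things that resemble listed ones, but are neither listed nor needed, are in the scene too. Leave any orange or turquoise look-alike of the work alone.

How it is judged:
By the outcome, as a careful person would: the job done as asked, in the order asked, and still so for the second after the job is handed in, with the robot touching nothing.
It also fails if it takes over 72 s, if anything falls off the work surface, if the arm or the gripper's body presses on something with over 40 N, if the wrist force passes 120 N, or if a joint passes its speed limit or range.

## Working session

There is one attempt and no reset: what is moved stays moved. The work goes in short steps, Python scripts to look and compute and a shell command to move; the robot and the scene stay as the last step left them, time stands still between calls to the robot, and variables do not carry over. Pictures are saved under pics/ and viewed, and the job is handed in when it is done.

```bash
mkdir -p pics
python3 - <<'E'
from station import r
import cv2
print(r.state())
for n in("top","side"):
    f=r.grab_frame(n); cv2.imwrite(f"pics/{n}0.png",f["color"]); print(n,f["fx"],f["cx"],f["cy"],f["R"],f["t"])
E
```

```text
{'clock': 0.0, 'joint_pos': array([-1.3294707 ,  0.61588474, -0.01260683,  1.4248921 ,  0.00809277,
        1.10336784, -0.04041548]), 'qd': array([-0.00105433, -0.00016394,  0.00059005,  0.00033658, -0.00046805,
       -0.00026893,  0.00095268]), 'tau': array([-2.17933029e-05, -4.58924174e+01,  2.08778959e-01, -1.65742457e+01,
       -6.11043675e-02,  2.05076742e-02,  2.40013014e-04]), 'tool_pos': array([0.17180006, 0.62607398, 0.21750581]), 'tcp_rot': array([ 1.33493047e-01,  9.91048960e-01, -1.24195095e-03, -1.50128368e-04]), 'wrist_force': array([ 0.01714068, -0.74739075,  0.14171037]), 'moment': array([-0.01435242, -0.00799802, -0.00425752]), 'gripper_width': 0.0930480028623609}
top 471.9717447010036 327.7258453721387 237.99367671792345 [[-0.00978355 -0.99981509  0.01655505]
 [-0.98758452  0.00706541 -0.15692959]
 [ 0.15678361 -0.01788484 -0.98747103]] [-0.04730379  0.50848562  1.05435963]
side 611.3376112196374 317.3291082804191 254.03786375097417 [[-0.96556947 -0.25992953 -0.01059436]
 [-0.18141057  0.70196364 -0.68872147]
 [ 0.1864559  -0.66308649 -0.72494862]] [0.50934733 0.16660748 1.76594024]
```

View pics/top0.png

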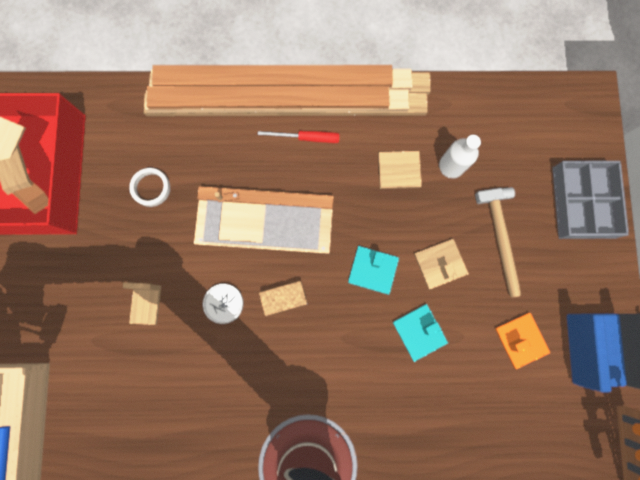

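View pics/side0.png

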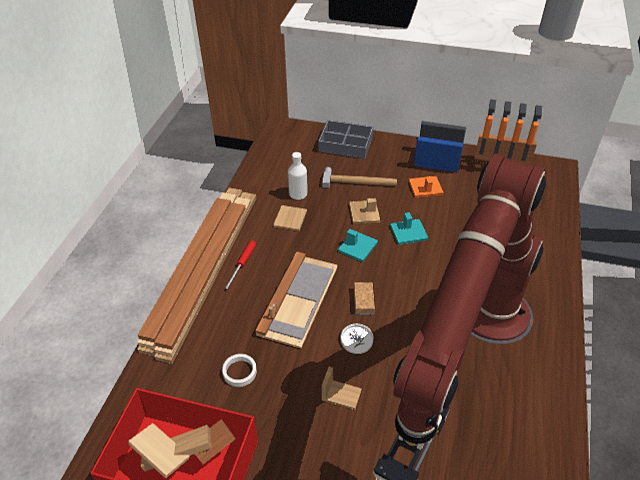

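Run:
```python
import cv2
t=cv2.imread("pics/top0.png"); s=cv2.imread("pics/side0.png")
cv2.imwrite("pics/c1.png",cv2.resize(t[175:265,185:345],(800,450),interpolation=cv2.INTER_CUBIC))
cv2.imwrite("pics/c2.png",cv2.resize(t[230:300,400:490],(720,560),interpolation=cv2.INTER_CUBIC))
cv2.imwrite("pics/c3.png",cv2.resize(s[240:355,245:345],(522,600),interpolation=cv2.INTER_CUBIC))
cv2.imwrite("pics/c4.png",cv2.resize(s[190:230,340:390],(750,600),interpolation=cv2.INTER_CUBIC))
```

```text
(no output)
```

View pics/c1.png

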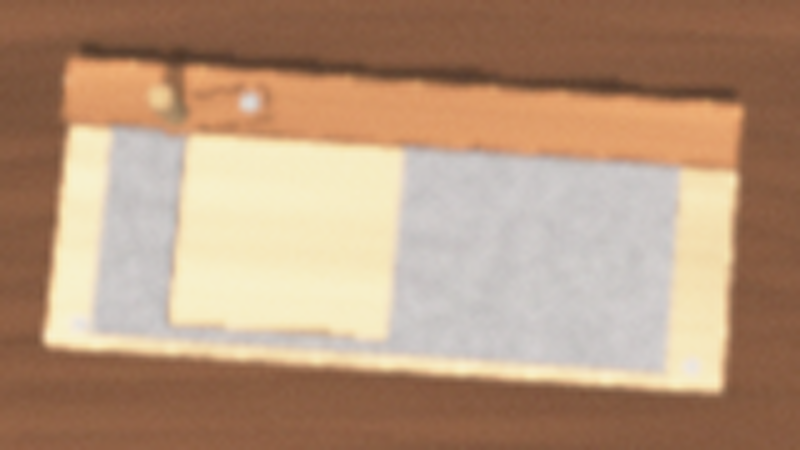

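View pics/c2.png

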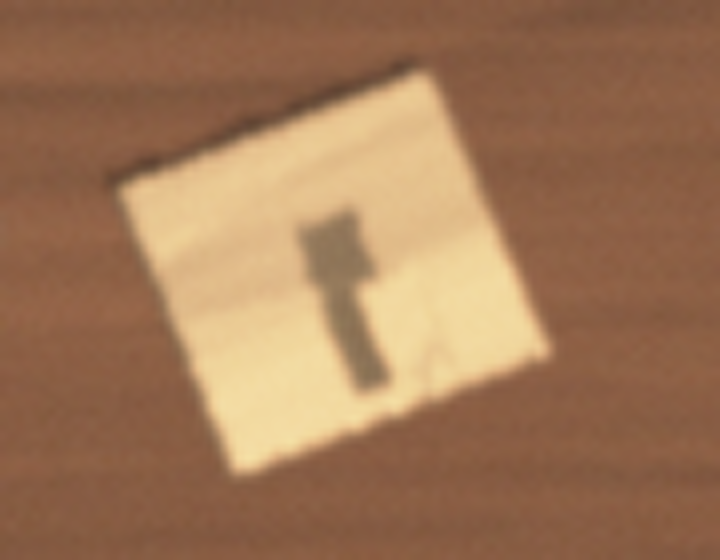

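View pics/c3.png

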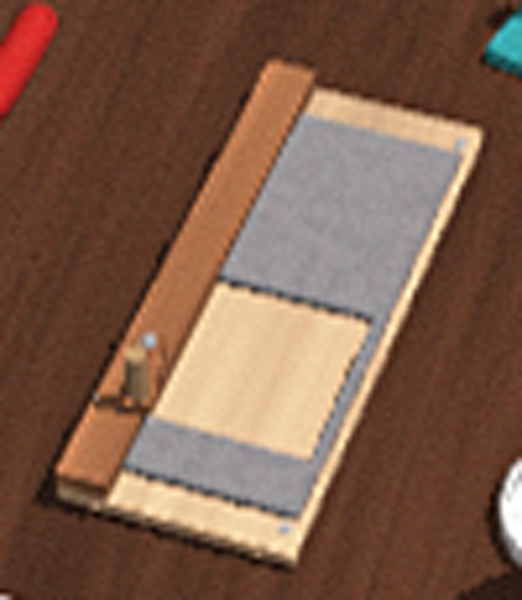

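View pics/c4.png

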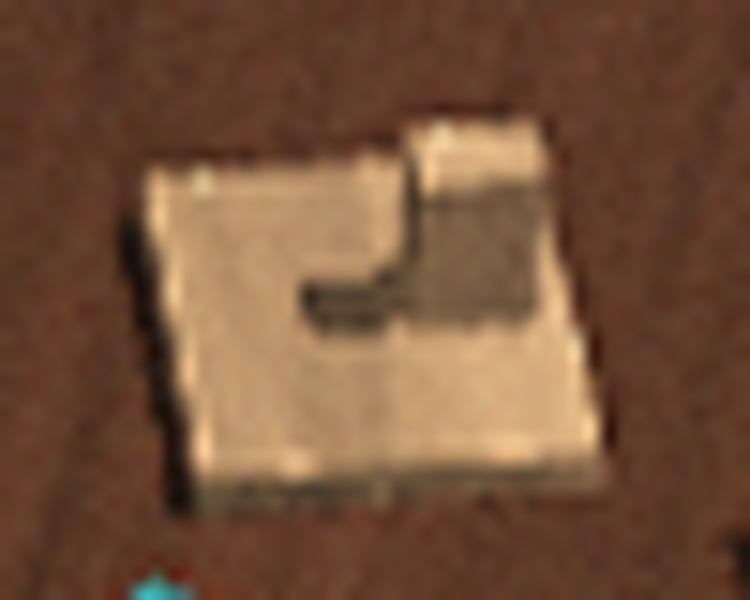

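```bash
cat > h.py <<'E'
import numpy as np, cv2
from scipy.optimize import least_squares, minimize
C={}
C['top']=(471.9717447010036,327.7258453721387,237.99367671792345,np.array([[-0.00978355,-0.99981509,0.01655505],[-0.98758452,0.00706541,-0.15692959],[0.15678361,-0.01788484,-0.98747103]]),np.array([-0.04730379,0.50848562,1.05435963]))
C['side']=(611.3376112196374,317.3291082804191,254.03786375097417,np.array([[-0.96556947,-0.25992953,-0.01059436],[-0.18141057,0.70196364,-0.68872147],[0.1864559,-0.66308649,-0.72494862]]),np.array([0.50934733,0.16660748,1.76594024]))
def proj(n,X):
    f,cx,cy,R,t=C[n]; p=np.asarray(X)@R.T+t
    return np.stack([f*p[:,0]/p[:,2]+cx,f*p[:,1]/p[:,2]+cy],1)
def pose(p,L):  # p x,y,yaw (m), L in mm
    L=np.asarray(L,float)/1000; c,s=np.cos(p[2]),np.sin(p[2])
    return np.stack([p[0]+c*L[:,0]-s*L[:,1],p[1]+s*L[:,0]+c*L[:,1],L[:,2]],1)
def back(n,uv,z):
    f,cx,cy,R,t=C[n]; d=np.array([(uv[0]-cx)/f,(uv[1]-cy)/f,1])@R; o=-R.T@t
    return o+d*(z-o[2])/d[2]
def un(c,s,off): return [(c[0]+.5)/s-.5+off[0],(c[1]+.5)/s-.5+off[1]]
def box(x0,x1,y0,y1,z0,z1): return [[x,y,z] for x in(x0,x1) for y in(y0,y1) for z in(z0,z1)]
E
cat > jig.py <<'E'
from h import *
for n in C: print(n,'cam at',-C[n][3].T@C[n][4])
T=[((68,58),(75,110,31)),((743,103),(75,-210,31)),((45,345),(-60,110,16)),((722,393),(-60,-210,16)),((65,125),(45,110,31)),((738,170),(45,-210,31)),((250,101),(57,20,39.5))]
S=[((270,60),(75,-210,31)),((315,75),(45,-210,31)),((57,475),(75,110,31)),((105,490),(45,110,31)),((483,130),(-60,-210,16)),((297,555),(-60,110,16))]
ut=np.array([un(a,5,(185,175)) for a,_ in T]); us=np.array([un(a,5.22,(245,240)) for a,_ in S])
lt=[b for _,b in T]; ls=[b for _,b in S]
def f(p,w=(1,1)): return np.concatenate([w[0]*(proj('top',pose(p,lt))-ut).ravel(),w[1]*(proj('side',pose(p,ls))-us).ravel()])
for w in((1,1),(1,0),(0,1)):
    q=least_squares(f,[.6,.05,0],args=(w,)); print(w,q.x,np.round(f(q.x).reshape(-1,2),1).tolist())
q=least_squares(f,[.6,.05,0]).x
def tojig(w): 
    d=w[:2]-q[:2]; c,s=np.cos(q[2]),np.sin(q[2]); return np.round([1000*(c*d[0]+s*d[1]),1000*(-s*d[0]+c*d[1])],1)
print('opening')
for a in((403,150),(388,338),(183,137),(170,325),(108,128),(93,332),(680,168),(665,372)): print(a,[tojig(back('top',un(a,5,(185,175)),z)) for z in(.022,.016)])
for a in((223,285),(372,320),(155,415),(310,460)): print(a,[tojig(back('side',un(a,5.22,(245,240)),z)) for z in(.022,.016)])
print('peg top', tojig(back('top',un((160,96),5,(185,175)),.0755)), tojig(back('side',un((137,350),5.22,(245,240)),.0755)))
E
python3 jig.py
cat > work.py <<'E'
from h import *
import sys
def mask(n,im,roi):
    u0,v0,u1,v1=roi; c=im[v0:v1,u0:u1]
    hsv=cv2.cvtColor(c,cv2.COLOR_BGR2HSV); return c,hsv
for n,roi in(('top',(400,230,490,300)),('side',(335,185,395,235))):
    c,h=mask(n,cv2.imread(f'pics/{n}0.png'),roi); print(n,h[::10,::10,2]); print(h[::10,::10,0]);
E
python3 work.py
```

```text
top cam at [ 0.33640342 -0.03203065  1.12172915]
side cam at [0.19276461 1.18641313 1.4003583 ]
(1, 1) [ 0.55257326  0.15079662 -0.07521687] [[-0.3, 0.2], [-0.6, 0.3], [-0.3, -0.1], [-0.3, -0.6], [-1.1, -0.9], [-0.5, -0.7], [-0.2, 0.7], [0.2, -0.5], [0.6, -1.1], [0.1, -1.1], [0.9, -1.2], [0.6, -0.3], [-0.1, -0.2]]
(1, 0) [ 0.55226117  0.14972762 -0.07690766] [[0.2, 0.3], [-0.2, 0.6], [0.1, -0.0], [0.1, -0.3], [-0.6, -0.8], [0.0, -0.5], [0.3, 0.8], [0.5, -0.7], [0.9, -1.4], [0.3, -1.5], [1.1, -1.5], [0.9, -0.5], [0.1, -0.5]]
(0, 1) [ 0.55269169  0.15369403 -0.07165193] [[-1.7, 0.3], [-2.0, -0.0], [-1.5, 0.1], [-1.4, -0.9], [-2.4, -0.8], [-1.7, -1.1], [-1.5, 0.6], [-0.4, 0.1], [0.1, -0.5], [-0.2, -0.2], [0.6, -0.3], [0.1, 0.2], [-0.2, 0.6]]
opening
(403, 150) [array([ 44. , -51.5]), array([ 45.3, -50.7])]
(388, 338) [array([-46.7, -52.2]), array([-45.8, -51.4])]
(183, 137) [array([43.1, 53.3]), array([44.4, 54.7])]
(170, 325) [array([-47.5,  50.3]), array([-46.6,  51.6])]
(108, 128) [array([45. , 89.2]), array([46.3, 90.8])]
(93, 332) [array([-53.2,  85.8]), array([-52.4,  87.4])]
(680
[... 415 characters left out ...]
29 123]
 [133 134 134 128 124 206 133 136 141]
 [137 135 125 233 225 231 137 138 135]
 [143 145 237 222 147 224 238 141 141]
 [144 145 140 235 217 241 242 137 136]
 [140 137 136 243 242 236 139 139 138]
 [135 134 134 137 134 135 135 134 134]]
[[10 12 11 11 11 11 11 11 11]
 [11 11 11 11 11 15 11 11 11]
 [11 11 13 18 18 18 11 11 11]
 [12 11 19 17 15 17 20 11 11]
 [12 11 13 19 17 21 21 11 11]
 [11 11 11 21 21 19 12 11 11]
 [10 11 11 12 11 11 11 11 11]]
side [[101  87  71  64  45  69]
 [ 97  89  92 102  92  99]
 [ 97 101 188 207 129  84]
 [ 85  92 197 182 214  89]
 [ 89  91 103  97  93  89]]
[[10  9  9  9 12 13]
 [ 9  9 10  9  9  9]
 [10 11 14 15 15 11]
 [10 10 16 15 15 12]
 [10 10  9  8  9 10]]
```

```bash
cat > work.py <<'E'
from h import *
B=box(-45,45,-50,50,0,12); RB=box(-37,-7,-9,9,12,57)
def render(n,p,roi,k=8,z=0):
    u0,v0,u1,v1=roi; m=np.zeros(((v1-v0)*k,(u1-u0)*k),np.uint8)
    for b in(B,RB):
        L=np.array(b,float); L[:,2]+=z
        uv=(proj(n,pose(p,L))+.5-[u0,v0])*k-.5
        cv2.fillConvexPoly(m,np.round(cv2.convexHull(uv.astype(np.float32))*16).astype(np.int32),255,shift=4)
    return cv2.resize(m,(u1-u0,v1-v0),interpolation=cv2.INTER_AREA)/255.
def fit(imgs,rois,p0,z=0,names=('top','side')):
    ms={}
    for n in names:
        u0,v0,u1,v1=rois[n]; c=imgs[n][v0:v1,u0:u1]; h=cv2.cvtColor(c,cv2.COLOR_BGR2HSV)
        # chroma-robust: pine if bright or hue>=14
        m=((h[...,2]>170)&(h[...,0]>12))|((h[...,0]>=14)&(h[...,0]<28)&(h[...,2]>90))
        m=cv2.morphologyEx(m.astype(np.uint8),cv2.MORPH_CLOSE,np.ones((3,3)))
        N,l,s,_=cv2.connectedComponentsWithStats(m); 
        i=1+np.argmax(s[1:,4]); ms[n]=cv2.morphologyEx((l==i).astype(np.uint8),cv2.MORPH_CLOSE,np.ones((7,7))).astype(float)
    def cost(p): return sum(np.abs(render(n,p,rois[n],z=z)-ms[n]).sum() for n in names)
    s=np.array([[0,0,0],[.01,0,0],[0,.01,0],[0,0,.1]])
    r=minimize(cost,p0,method='Nelder-Mead',options=dict(initial_simplex=np.array(p0)+s,xatol=1e-5,fatol=1e-2))
    return r.x,r.fun,ms
E
python3 - <<'E'
from work import *
im={n:cv2.imread(f'pics/{n}0.png') for n in C}
rois=dict(top=(405,232,480,300),side=(338,190,388,230))
p0=[*back('top',(442,264),.012)[:2],.3]; print(p0)
for names in(('top','side'),('top',),('side',)):
  for yaw in(.3,.3+np.pi,):
    x,f,ms=fit(im,rois,[p0[0],p0[1],yaw],names=names); print(names,x,f,{n:m.sum() for n,m in ms.items()})
    if len(names)==2 and yaw==.3: xb=x
for n in C:
    o=im[n].copy(); u0,v0,u1,v1=rois[n]; o=cv2.resize(o[v0:v1,u0:u1],None,fx=8,fy=8)
    for b in(B,RB):
        uv=cv2.convexHull((((proj(n,pose(xb,b))+.5-[u0,v0])*8)-.5).astype(np.float32)); cv2.polylines(o,[np.round(uv).astype(int)],True,(0,0,255),1)
    cv2.imwrite(f'pics/fit_{n}.png',o)
E
```

```text
[np.float64(0.44825608108678794), np.float64(-0.3223756110622872), 0.3]
('top', 'side') [ 0.45039066 -0.32085196  0.34385074] 127.72549019607843 {'top': np.float64(1727.0), 'side': np.float64(641.0)}
('top', 'side') [ 0.45069431 -0.32104941  3.49253457] 152.84313725490193 {'top': np.float64(1727.0), 'side': np.float64(641.0)}
('top',) [ 0.45051016 -0.32146136  0.35326115] 93.53333333333333 {'top': np.float64(1727.0)}
('top',) [ 0.45051016 -0.32146136  3.4948538 ] 93.53333333333333 {'top': np.float64(1727.0)}
('side',) [ 0.45036141 -0.31969735  0.32957953] 26.662745098039217 {'side': np.float64(641.0)}
('side',) [ 0.45037414 -0.31976931  3.4821076 ] 57.05882352941176 {'side': np.float64(641.0)}
```

View pics/fit_top.png

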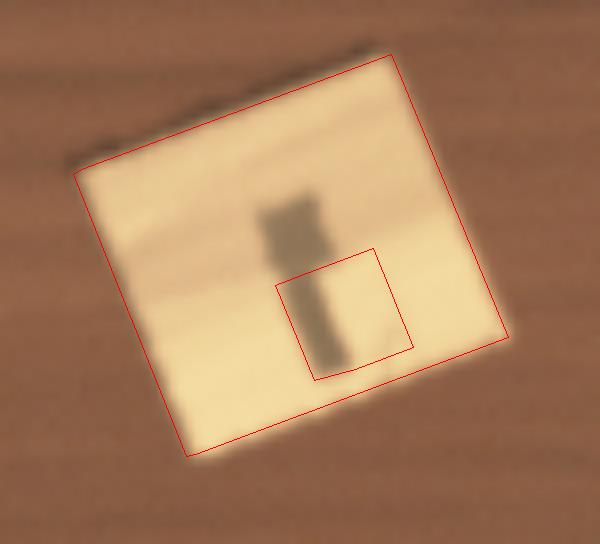

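View pics/fit_side.png

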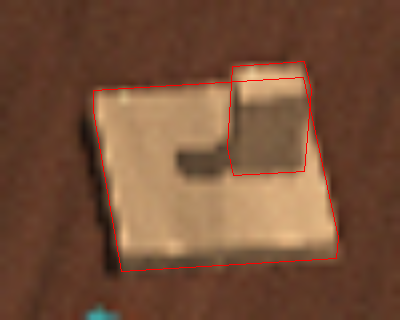

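```bash
cat > plan.py <<'E'
import numpy as np
from scipy.spatial.transform import Rotation as Ro
from station import r
def psi(R): return np.arctan2(-R[0,1]*-1,1) if 0 else np.arctan2(R[1,1],R[0,1])  # angle of tool y
def go(targets,show=True):
    """targets: (x,y,z,angle of tool y or None) ; relative to measured pose"""
    s=r.state(); p=s['tool_pos']; R=Ro.from_quat(s['tcp_rot']).as_matrix(); a0=psi(R)
    print('now',np.round(p*1000,1),'ang',round(a0,4),'tilt',np.round(R[2,:],4),'w',round(s['gripper_width']*1000,1),'F',np.round(s['wrist_force'],1),'t',s['clock'])
    for t in targets:
        d=R.T@(np.array(t[:3])-p)*1000; roll=None if t[3] is None else -(t[3]-a0)
        print(np.round(d,1),None if roll is None else round(roll,3), 'dist',round(float(np.linalg.norm(d)),0))
E
python3 - <<'E'
from plan import *
go([(.40,.46,.20,.5),(.56,.20,.19,-.2),(.56,-.08,.17,-.8),(.4298,-.3283,.13,-1.224)])
E
```

```text
now [171.8 626.1 217.6] ang 1.3031 tilt [-1.0e-04 -2.4e-03 -1.0e+00] w 92.6 F [-0.5 -0.5 -0.2] t 0.1
[-264.   -99.8   17.8] 0.803 dist 283.0
[-487.1 -308.2   28.3] 1.503 dist 577.0
[-561.2 -578.2   49. ] 2.103 dist 807.0
[-501.3 -852.    89.6] 2.527 dist 993.0
```

```bash
python3 -m jog '[{"translation":[-53,-20,4],"roll":0.16},{"translation":[-106,-40,8],"roll":0.32},{"translation":[-159,-60,12],"roll":0.48},{"translation":[-212,-80,15],"roll":0.64},{"translation":[-264,-100,18],"roll":0.8},{"translation":[-310,-141,20],"roll":0.94},{"translation":[-354,-183,22],"roll":1.08},{"translation":[-398,-225,24],"roll":1.22}]' 0.7
python3 - <<'E'
from plan import *
go([(.56,.20,.19,-.2),(.56,-.08,.17,-.8),(.4298,-.3283,.13,-1.224)])
E
```

```text
clock: 1.1
tool_pos: [0.4968, 0.3028, 0.1942]
tcp_rot: [0.679, 0.734, -0.0, -0.0]
wrist_force: [0.4, 0.4, 0.2]
gripper_width: 0.0649
now [496.8 302.8 194.2] ang 0.0786 tilt [-3.e-04 -6.e-04 -1.e+00] w 64.9 F [0.4 0.4 0.2] t 1.1
[-107.4   54.9    4.2] 0.279 dist 121.0
[-386.5   32.9   24.3] 0.879 dist 389.0
[-623.8 -116.3   64.5] 1.303 dist 638.0
```

```bash
python3 -m jog '[{"translation":[-53,27,2],"roll":0.14},{"translation":[-107,55,4],"roll":0.28},{"translation":[-165,50,8],"roll":0.41},{"translation":[-224,46,13],"roll":0.54},{"translation":[-282,41,17],"roll":0.66},{"translation":[-340,36,21],"roll":0.78},{"translation":[-386,33,24],"roll":0.88},{"translation":[-440,0,34],"roll":0.98}]'
python3 - <<'E'
from plan import *
go([(.4298,-.3283,.13,-1.224),(.4298,-.3283,.10,-1.224)])
E
```

```text
clock: 2.1
tool_pos: [0.535, -0.1335, 0.1606]
tcp_rot: [0.944, 0.33, 0.001, 0.001]
wrist_force: [0.3, -1.0, 0.3]
gripper_width: 0.0653
now [ 535.  -133.5  160.6] ang -0.8974 tilt [ 0.0013  0.0019 -1.    ] w 65.3 F [ 0.3 -1.   0.3] t 2.1
[-203.7   86.6   30.5] 0.327 dist 223.0
[-203.8   86.6   60.5] 0.327 dist 230.0
```

```bash
python3 -m jog '[{"translation":[-50,22,8],"roll":0.1},{"translation":[-102,43,15],"roll":0.2},{"translation":[-153,65,30],"roll":0.3},{"translation":[-204,87,55],"roll":0.327},{"translation":[-204,87,60],"roll":0.327},{"translation":[-204,87,60],"roll":0.327},{"translation":[-204,87,60],"roll":0.327}]'
python3 - <<'E'
from plan import *
import cv2
for n in("top","side"):
    f=r.grab_frame(n); c=f["color"]
    u,v=(400,230) if n=='top' else (330,150)
    cv2.imwrite(f"pics/{n}1.png",cv2.resize(c[v:v+90,u:u+100],None,fx=6,fy=6))
go([(.4298,-.3283,.021,-1.224)])
E
```

```text
clock: 2.98
tool_pos: [0.4298, -0.3261, 0.101]
tcp_rot: [0.985, 0.174, 0.001, -0.0]
wrist_force: [0.0, -0.2, -0.8]
gripper_width: 0.0652
now [ 429.8 -326.4  101.3] ang -1.2206 tilt [ 1.1e-03  1.0e-04 -1.0e+00] w 64.8 F [ 0.3 -0.3  0. ] t 3.075
[-0.7  1.8 80.3] 0.003 dist 80.0
```

View pics/side1.png

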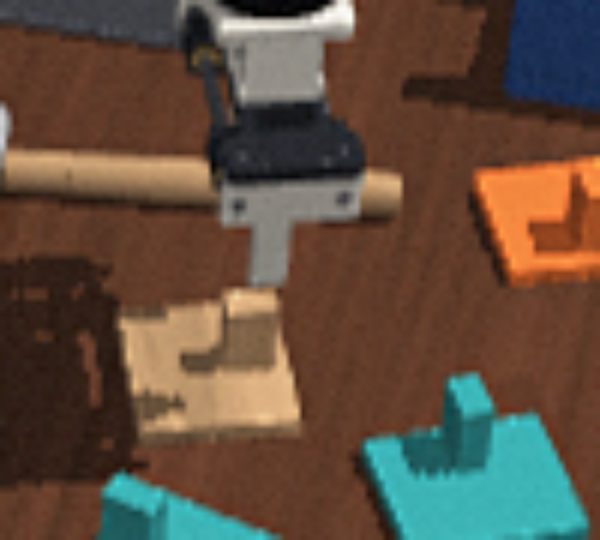

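The gripper (about (265,250) in the crop) stands above the pine rib at (250,330). The turquoise boards are well clear, so I'll descend and grip.

```bash
python3 -m jog '[{"translation":[-1,2,40],"roll":0.003},{"translation":[-1,2,65],"roll":0.003},{"translation":[-1,2,81],"roll":0.003},{"translation":[-1,2,81],"roll":0.003},{"translation":[-1,2,81],"roll":0.003}]'
python3 -m jog '[{"translation":[0,0,0],"roll":0},{"translation":[0,0,0],"roll":0},{"translation":[0,0,0],"roll":0},{"translation":[0,0,0],"roll":0},{"translation":[0,0,0],"roll":0},{"translation":[0,0,0],"roll":0}]' 0
python3 - <<'E'
from plan import *
go([(.4298,-.3283,.15,-1.224)])
E
```

```text
clock: 3.7
tool_pos: [0.4287, -0.3305, 0.0208]
tcp_rot: [0.985, 0.171, 0.001, 0.001]
wrist_force: [0.7, -0.7, -0.4]
gripper_width: 0.0651
clock: 4.45
tool_pos: [0.4279, -0.3298, 0.0199]
tcp_rot: [0.985, 0.171, -0.0, -0.0]
wrist_force: [-0.6, 0.8, 1.5]
gripper_width: 0.0182
now [ 427.9 -329.8   19.9] ang -1.2268 tilt [-1.e-04 -6.e-04 -1.e+00] w 18.2 F [-0.6  0.8  1.5] t 4.45
[   2.3   -0.9 -130.1] -0.003 dist 130.0
```

```bash
python3 -m jog '[{"translation":[0,0,-20],"roll":0},{"translation":[0,0,-60],"roll":0},{"translation":[0,0,-110],"roll":0},{"translation":[0,0,-130],"roll":0},{"translation":[0,0,-130],"roll":0}]'
python3 - <<'E'
from plan import *
go([(.5159,.0379,.15,-1.646),(.5159,.0379,.10,-1.646)])
E
```

```text
clock: 5.08
tool_pos: [0.4287, -0.3307, 0.1512]
tcp_rot: [0.985, 0.171, 0.001, 0.001]
wrist_force: [0.0, -1.0, -2.0]
gripper_width: 0.018
now [ 428.7 -330.7  151.2] ang -1.2268 tilt [ 0.0019  0.0029 -1.    ] w 18.0 F [ 0. -1. -2.] t 5.075
[ 206.4 -317.6    0.6] 0.419 dist 379.0
[ 206.3 -317.8   50.6] 0.419 dist 382.0
```

```bash
python3 -m jog '[{"translation":[26,-40,0],"roll":0.05},{"translation":[54,-84,0],"roll":0.11},{"translation":[84,-129,0],"roll":0.17},{"translation":[114,-175,0],"roll":0.23},{"translation":[144,-221,0],"roll":0.29},{"translation":[170,-262,0],"roll":0.35},{"translation":[194,-300,0],"roll":0.40},{"translation":[206,-318,10],"roll":0.419}]'
python3 -m jog '[{"translation":[0,0,30],"roll":0},{"translation":[0,0,40],"roll":0},{"translation":[0,0,40],"roll":0},{"translation":[0,0,40],"roll":0}]'
python3 - <<'E'
from plan import *
import cv2
for n in("top","side"):
    f=r.grab_frame(n); c=f["color"]; cv2.imwrite(f'pics/{n}2.png',c)
    u,v=(185,150) if n=='top' else (220,190)
    cv2.imwrite(f"pics/{n}2c.png",cv2.resize(c[v:v+140,u:u+160],None,fx=4,fy=4,interpolation=2))
go([(.5159,.0379,.048,-1.646)])
E
```

```text
clock: 6.08
tool_pos: [0.5146, 0.0424, 0.1381]
tcp_rot: [0.999, -0.036, -0.001, -0.0]
wrist_force: [0.8, 0.0, -0.5]
gripper_width: 0.0183
clock: 6.58
tool_pos: [0.5153, 0.038, 0.1005]
tcp_rot: [0.999, -0.038, 0.001, 0.0]
wrist_force: [0.4, -0.0, -0.3]
gripper_width: 0.018
now [515.4  38.3 100.7] ang -1.6467 tilt [ 1.6e-03 -1.0e-04 -1.0e+00] w 17.7 F [-0.6 -0.6 -0.9] t 6.675
[ 0.5  0.3 52.7] -0.001 dist 53.0
```

View pics/side2c.png

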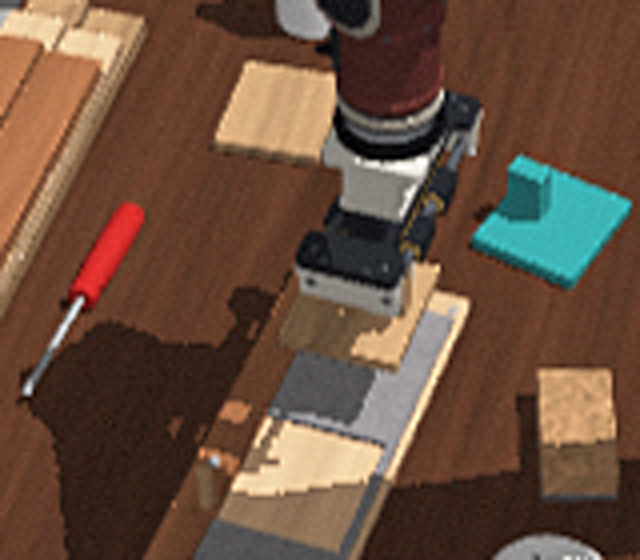

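View pics/top2c.png

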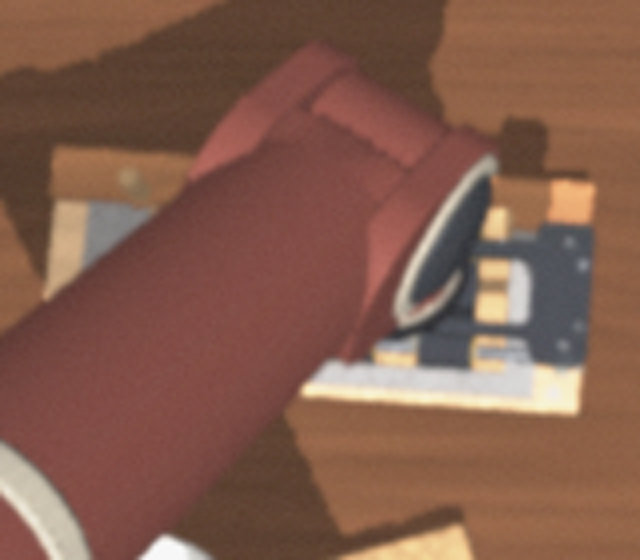

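Run:
```python
from h import *
q=(.5525,.1505,-.0755)
def tj(w):
    d=w[:2]-np.array(q[:2]); c,s=np.cos(q[2]),np.sin(q[2]); return np.round([1000*(c*d[0]+s*d[1]),1000*(-s*d[0]+c*d[1])],1)
print('tcp',tj(np.array([.5154,.0383])))
for a,z in(((508,208),.0927),((500,369),.0927),((375,364),.0927)): print('top',tj(back('top',un(a,4,(185,150)),z)))
for a,z in(((400,368),.0807),((405,352),.0927),((438,265),.0927)): print('side',tj(back('side',un(a,4,(220,190)),z)))
# predicted from model with rib at tcp
for n,off in(('top',(185,150)),('side',(220,190))):
    for L in((67,-50),(-23,-50),(-23,50),(67,50)):
        for z in(80.7,92.7):
            P=pose([.5154,.0383,-.0755],[[L[0],L[1],z]]); print(n,L,z,np.round((proj(n,P)[0]-off)*4+1.5))
```

```text
tcp [ -28.5 -114.7]
top [  42.2 -163.3]
top [ -48.8 -165.3]
top [-50.7 -96.5]
side [-49.6 -71.8]
side [-51.6 -77.4]
side [ -46.6 -165.6]
top (67, -50) 80.7 [510. 220.]
top (67, -50) 92.7 [510. 215.]
top (-23, -50) 80.7 [499. 377.]
top (-23, -50) 92.7 [498. 374.]
top (-23, 50) 80.7 [320. 365.]
top (-23, 50) 92.7 [317. 362.]
top (67, 50) 80.7 [333. 208.]
top (67, 50) 92.7 [331. 203.]
side (67, -50) 80.7 [330. 250.]
side (67, -50) 92.7 [329. 239.]
side (-23, -50) 80.7 [444. 279.]
side (-23, -50) 92.7 [444. 267.]
side (-23, 50) 80.7 [399. 376.]
side (-23, 50) 92.7 [399. 365.]
side (67, 50) 80.7 [281. 345.]
side (67, 50) 92.7 [281. 334.]
```

```bash
python3 -m jog '[{"translation":[0,0,25],"roll":0},{"translation":[0,0,42],"roll":0},{"translation":[0,0,52],"roll":0},{"translation":[0,0,54],"roll":0},{"translation":[0,0,54],"roll":0}]'
python3 - <<'E'
from plan import *
import cv2
for n in("side",):
    f=r.grab_frame(n); c=f["color"]; cv2.imwrite(f'pics/{n}3.png',c)
    u,v=(220,190)
    cv2.imwrite(f"pics/{n}3c.png",cv2.resize(c[v:v+140,u:u+160],None,fx=4,fy=4,interpolation=2))
go([(.5159,.0379,.042,-1.646)])
E
```

```text
clock: 7.3
tool_pos: [0.5151, 0.0386, 0.0462]
tcp_rot: [0.999, -0.038, 0.0, 0.0]
wrist_force: [0.5, -0.4, -0.8]
gripper_width: 0.0181
now [515.2  38.6  46.3] ang -1.6461 tilt [ 0.001  0.    -1.   ] w 18.0 F [-0.1  0.2 -1. ] t 7.35
[0.7 0.7 4.3] -0.0 dist 4.0
```

View pics/side3c.png

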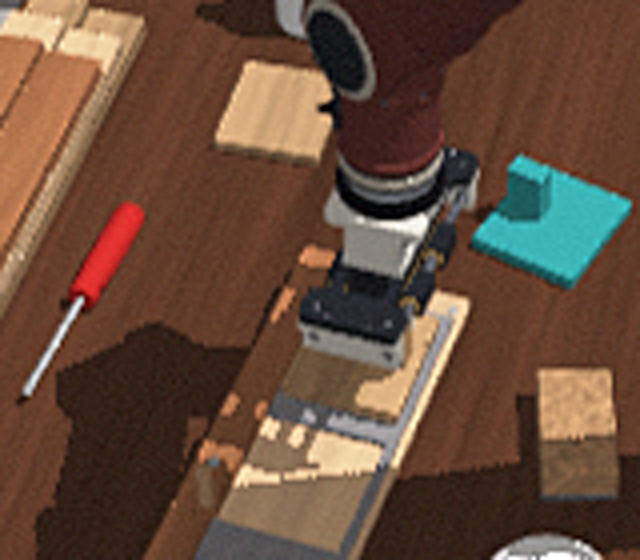

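```bash
python3 -m jog '[{"translation":[0,0,2],"roll":0},{"translation":[0,0,3.5],"roll":0},{"translation":[0,0,3.5],"roll":0}]'
python3 -m jog '[{"translation":[0,0,1],"roll":0},{"translation":[0,0,1],"roll":0}]'
python3 -m jog '[{"translation":[0,0,1],"roll":0},{"translation":[0,0,1],"roll":0}]'
```

```text
clock: 7.72
tool_pos: [0.5147, 0.0388, 0.0424]
tcp_rot: [0.999, -0.038, -0.0, -0.0]
wrist_force: [0.1, 0.3, -1.8]
gripper_width: 0.018
clock: 7.98
tool_pos: [0.5149, 0.0387, 0.0416]
tcp_rot: [0.999, -0.038, 0.0, -0.0]
wrist_force: [-0.7, 0.5, 0.9]
gripper_width: 0.018
clock: 8.22
tool_pos: [0.5149, 0.0387, 0.0407]
tcp_rot: [0.999, -0.038, 0.0, -0.0]
wrist_force: [-1.5, -0.2, 4.6]
gripper_width: 0.0178
```

```bash
python3 -m jog '[{"translation":[1,0,0],"roll":0},{"translation":[2,0,0],"roll":0},{"translation":[2,0,0],"roll":0}]'
python3 -m jog '[{"translation":[1,0,0],"roll":0},{"translation":[1,0,0],"roll":0}]'
python3 -m jog '[{"translation":[1,0,0],"roll":0},{"translation":[1,0,0],"roll":0}]'
```

```text
clock: 8.6
tool_pos: [0.5153, 0.0387, 0.0404]
tcp_rot: [0.999, -0.038, -0.001, -0.0]
wrist_force: [-4.5, -0.1, 5.7]
gripper_width: 0.018
clock: 8.85
tool_pos: [0.5162, 0.0386, 0.0404]
tcp_rot: [0.999, -0.038, -0.002, -0.0]
wrist_force: [-3.7, 0.2, 6.3]
gripper_width: 0.0178
clock: 9.1
tool_pos: [0.5172, 0.0385, 0.0404]
tcp_rot: [0.999, -0.038, -0.002, -0.0]
wrist_force: [-4.1, -0.2, 5.7]
gripper_width: 0.0179
```

```bash
python3 -m jog '[{"translation":[1,0,0],"roll":0},{"translation":[1,0,0],"roll":0}]'
python3 -m jog '[{"translation":[0.7,0,0],"roll":0},{"translation":[0.7,0,0],"roll":0}]'
```

```text
clock: 9.35
tool_pos: [0.5181, 0.0385, 0.0403]
tcp_rot: [0.999, -0.038, -0.002, -0.0]
wrist_force: [-4.8, -0.5, 6.2]
gripper_width: 0.0177
clock: 9.6
tool_pos: [0.5188, 0.0384, 0.0404]
tcp_rot: [0.999, -0.038, -0.002, -0.0]
wrist_force: [-4.5, 0.5, 6.1]
gripper_width: 0.018
```

```bash
python3 -m jog '[{"translation":[0.7,0,0],"roll":0},{"translation":[0.7,0,0],"roll":0}]'
python3 -m jog '[{"translation":[0.7,0,0],"roll":0},{"translation":[0.7,0,0],"roll":0}]'
python3 -m jog '[{"translation":[0.7,0,0],"roll":0},{"translation":[0.7,0,0],"roll":0}]'
```

```text
clock: 9.85
tool_pos: [0.5193, 0.0384, 0.0403]
tcp_rot: [0.999, -0.038, -0.002, -0.0]
wrist_force: [-4.3, 0.7, 6.6]
gripper_width: 0.0181
clock: 10.1
tool_pos: [0.5195, 0.0385, 0.0403]
tcp_rot: [0.999, -0.038, -0.002, -0.001]
wrist_force: [-6.0, 0.2, 7.5]
gripper_width: 0.0178
clock: 10.35
tool_pos: [0.52, 0.039, 0.0402]
tcp_rot: [0.999, -0.038, -0.003, -0.001]
wrist_force: [-5.9, 1.8, 7.5]
gripper_width: 0.0177
```

```bash
python3 -m jog '[{"translation":[0,-3,0],"roll":0},{"translation":[0,-9,0],"roll":0},{"translation":[0,-16,0],"roll":0},{"translation":[0,-23,0],"roll":0},{"translation":[0,-30,0],"roll":0}]'
python3 - <<'E'
from plan import *
go([])
E
```

```text
clock: 10.98
tool_pos: [0.522, 0.0629, 0.0405]
tcp_rot: [0.999, -0.04, -0.002, 0.003]
wrist_force: [-6.4, -7.0, 7.7]
gripper_width: 0.0178
now [522.   62.9  40.5] ang -1.6513 tilt [-0.0037  0.0067 -1.    ] w 17.8 F [-6.4 -7.   7.7] t 10.975
```

```bash
python3 -m jog '[{"translation":[0,-8,0],"roll":0},{"translation":[0,-16,0],"roll":0},{"translation":[0,-24,0],"roll":0},{"translation":[0,-32,0],"roll":0},{"translation":[0,-40,0],"roll":0},{"translation":[0,-46,0],"roll":0},{"translation":[0,-50,0],"roll":0},{"translation":[0,-50,0],"roll":0}]'
python3 - <<'E'
from plan import *
import cv2
f=r.grab_frame('side'); c=f["color"]; cv2.imwrite(f'pics/side4.png',c)
cv2.imwrite(f"pics/side4c.png",cv2.resize(c[190:330,220:380],None,fx=4,fy=4,interpolation=2))
go([])
E
```

```text
clock: 11.98
tool_pos: [0.5259, 0.1131, 0.0402]
tcp_rot: [0.999, -0.04, -0.002, 0.003]
wrist_force: [-6.7, -5.5, 7.2]
gripper_width: 0.0178
now [525.9 113.1  40.2] ang -1.6499 tilt [-0.004   0.0066 -1.    ] w 18.1 F [-5.6 -5.3  6.7] t 12.025
```

View pics/side4c.png

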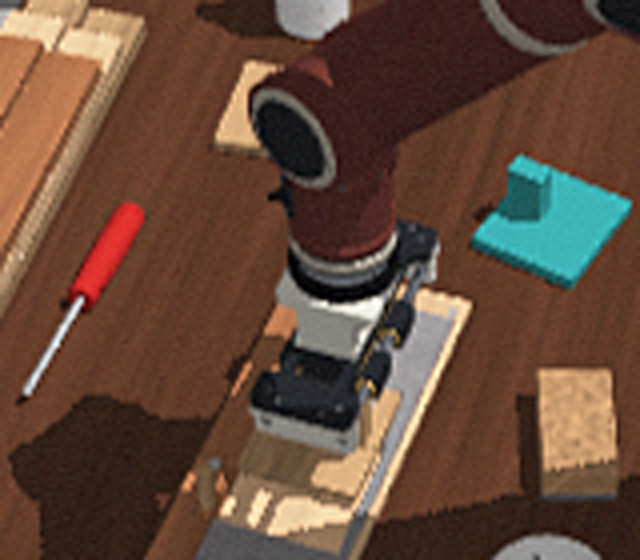

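```bash
python3 -m jog '[{"translation":[0,-8,0],"roll":0},{"translation":[0,-16,0],"roll":0},{"translation":[0,-23,0],"roll":0},{"translation":[0,-29,0],"roll":0},{"translation":[0,-32,0],"roll":0},{"translation":[0,-32,0],"roll":0}]'
python3 - <<'E'
from plan import *
import cv2
for n,u,v in(('side',220,190),('top',185,150)):
    f=r.grab_frame(n); c=f["color"]; cv2.imwrite(f'pics/{n}5.png',c)
    cv2.imwrite(f"pics/{n}5c.png",cv2.resize(c[v:v+140,u:u+160],None,fx=4,fy=4,interpolation=2))
go([])
E
```

```text
clock: 12.78
tool_pos: [0.5283, 0.1446, 0.04]
tcp_rot: [0.999, -0.039, -0.002, 0.004]
wrist_force: [-5.5, -6.5, 6.2]
gripper_width: 0.0176
now [528.3 144.6  40. ] ang -1.6493 tilt [-0.0044  0.0077 -1.    ] w 18.0 F [-5.  -5.7  6.9] t 12.875
```

View pics/side5c.png

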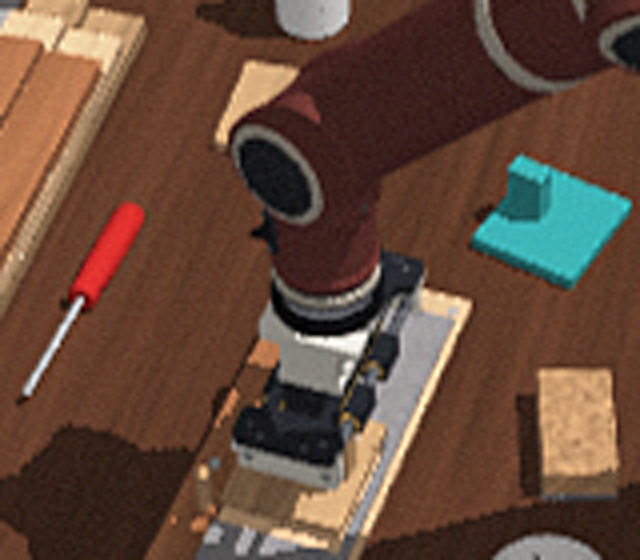

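View pics/top5c.png

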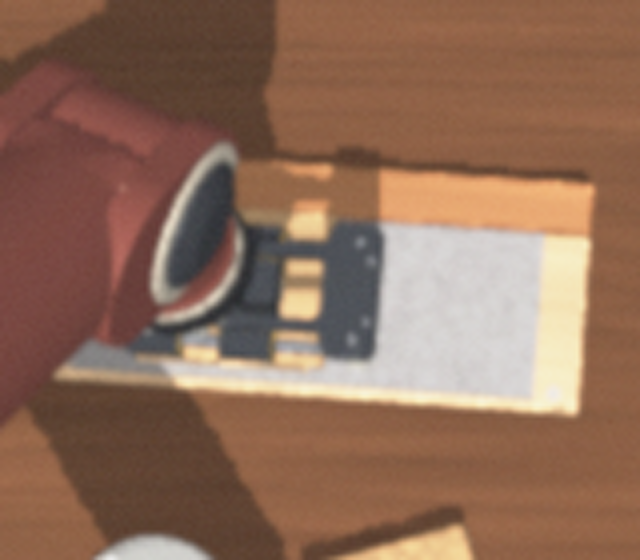

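```bash
python3 -m jog '[{"translation":[0,-2,0],"roll":0},{"translation":[0,-4,0],"roll":0},{"translation":[0,-4,0],"roll":0}]'
python3 -m jog '[{"translation":[0,-1,0],"roll":0},{"translation":[0,-2,0],"roll":0},{"translation":[0,-2,0],"roll":0}]'
python3 -m jog '[{"translation":[0,-1,0],"roll":0},{"translation":[0,-1,0],"roll":0}]'
```

```text
clock: 13.25
tool_pos: [0.5286, 0.1482, 0.04]
tcp_rot: [0.999, -0.039, -0.002, 0.004]
wrist_force: [-5.3, -6.6, 5.7]
gripper_width: 0.018
clock: 13.62
tool_pos: [0.5288, 0.1501, 0.04]
tcp_rot: [0.999, -0.039, -0.002, 0.004]
wrist_force: [-6.7, -6.4, 5.9]
gripper_width: 0.018
clock: 13.88
tool_pos: [0.5289, 0.1513, 0.04]
tcp_rot: [0.999, -0.039, -0.002, 0.004]
wrist_force: [-4.9, -6.3, 5.9]
gripper_width: 0.0176
```

```bash
python3 -m jog '[{"translation":[0,-1,0],"roll":0},{"translation":[0,-1,0],"roll":0}]'
python3 -m jog '[{"translation":[0,-1,0],"roll":0},{"translation":[0,-1,0],"roll":0}]'
```

```text
clock: 14.12
tool_pos: [0.529, 0.1525, 0.04]
tcp_rot: [0.999, -0.039, -0.002, 0.004]
wrist_force: [-5.5, -6.3, 5.3]
gripper_width: 0.0179
clock: 14.38
tool_pos: [0.5295, 0.157, 0.0395]
tcp_rot: [0.999, -0.039, -0.002, 0.001]
wrist_force: [-2.8, -1.6, -0.7]
gripper_width: 0.0176
```

```bash
python3 -m jog '[{"translation":[-0.5,1,0],"roll":0},{"translation":[-0.5,1,1.5],"roll":0},{"translation":[-0.5,1,1.5],"roll":0}]'
python3 -m jog '[{"translation":[0,0,1],"roll":0},{"translation":[0,0,1],"roll":0}]'
```

```text
clock: 14.75
tool_pos: [0.5294, 0.1571, 0.0386]
tcp_rot: [0.999, -0.038, -0.002, 0.0]
wrist_force: [-5.3, -2.5, 3.1]
gripper_width: 0.0175
clock: 15.0
tool_pos: [0.5294, 0.157, 0.0378]
tcp_rot: [0.999, -0.038, -0.002, 0.0]
wrist_force: [-6.0, -3.9, 3.9]
gripper_width: 0.0177
```

```bash
python3 -m jog '[{"translation":[-1,1.5,0],"roll":0},{"translation":[-1,1.5,0],"roll":0}]'
python3 - <<'E'
from plan import *
import cv2
for n,u,v in(('side',220,190),('top',185,150)):
    f=r.grab_frame(n); c=f["color"]; cv2.imwrite(f'pics/{n}6.png',c)
    cv2.imwrite(f"pics/{n}6c.png",cv2.resize(c[v+60:v+160,u:u+130],None,fx=6,fy=6,interpolation=2))
go([])
E
```

```text
clock: 15.25
tool_pos: [0.5294, 0.157, 0.0377]
tcp_rot: [0.999, -0.038, -0.001, -0.0]
wrist_force: [-4.8, -0.2, 1.3]
gripper_width: 0.0179
now [529.4 157.   37.7] ang -1.6457 tilt [-1.4e-03 -6.0e-04 -1.0e+00] w 18.1 F [-5.  -1.4  2. ] t 15.35
```

View pics/side6c.png

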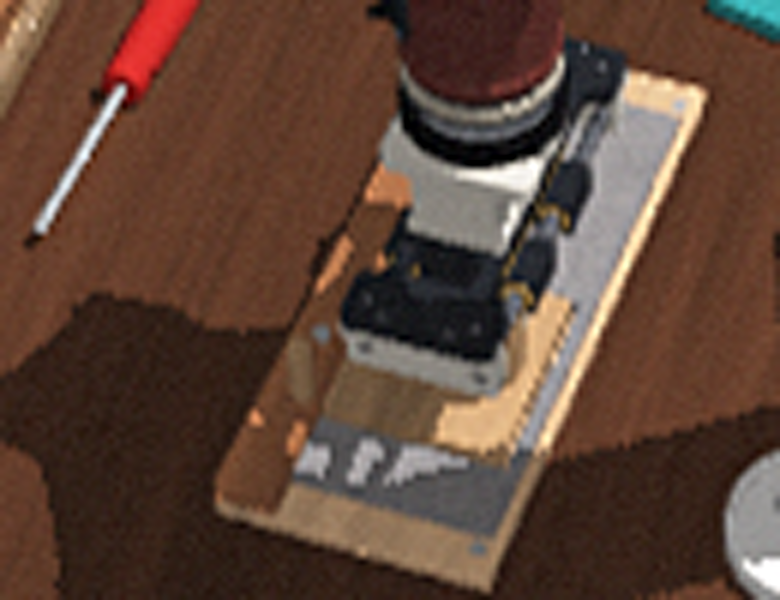

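```bash
python3 -m jog '[{"translation":[-1,0.7,0.5],"roll":0},{"translation":[-1,0.7,1],"roll":0},{"translation":[-1,0.7,1],"roll":0}]'
python3 -m jog '[{"translation":[0,0,1],"roll":0},{"translation":[0,0,1],"roll":0}]'
python3 -m jog '[{"translation":[0,0,1],"roll":0},{"translation":[0,0,1],"roll":0}]'
```

```text
clock: 15.72
tool_pos: [0.5292, 0.1566, 0.0368]
tcp_rot: [0.999, -0.037, 0.0, -0.0]
wrist_force: [-2.7, 0.7, 0.5]
gripper_width: 0.018
clock: 15.98
tool_pos: [0.5291, 0.1563, 0.0358]
tcp_rot: [0.999, -0.037, 0.0, -0.0]
wrist_force: [-2.5, 1.6, 0.7]
gripper_width: 0.0177
clock: 16.23
tool_pos: [0.5292, 0.1563, 0.0351]
tcp_rot: [0.999, -0.037, 0.0, -0.0]
wrist_force: [-2.6, 1.6, 3.1]
gripper_width: 0.0178
```

```bash
python3 -m jog '[{"translation":[0,0,0.8],"roll":0},{"translation":[0,0,1.5],"roll":0},{"translation":[0,0,1.5],"roll":0}]'
python3 -m jog '[{"translation":[0,0,1],"roll":0},{"translation":[0,0,1],"roll":0}]'
```

```text
clock: 16.6
tool_pos: [0.5292, 0.1563, 0.0341]
tcp_rot: [0.999, -0.037, 0.0, -0.001]
wrist_force: [-3.3, 2.7, 7.3]
gripper_width: 0.0182
clock: 16.85
tool_pos: [0.5292, 0.1563, 0.0334]
tcp_rot: [0.999, -0.037, 0.0, -0.001]
wrist_force: [-4.8, 2.2, 9.7]
gripper_width: 0.0175
```

```bash
python3 -m jog '[{"translation":[0,0,-1.5],"roll":0},{"translation":[0,0,-2.5],"roll":0},{"translation":[0,0,-2.5],"roll":0}]'
python3 -m jog '[{"translation":[0,0,0],"roll":0},{"translation":[0,0,0],"roll":0},{"translation":[0,0,0],"roll":0},{"translation":[0,0,0],"roll":0}]' 0.45
python3 -m jog '[{"translation":[0,0,-30],"roll":0},{"translation":[0,0,-80],"roll":0},{"translation":[0,0,-130],"roll":0},{"translation":[-50,0,-150],"roll":0},{"translation":[-100,0,-150],"roll":0},{"translation":[-100,50,-150],"roll":0},{"translation":[-100,100,-150],"roll":0},{"translation":[-100,110,-150],"roll":0}]'
python3 - <<'E'
from plan import *
import cv2
for n,u,v in(('side',220,190),('top',185,150)):
    f=r.grab_frame(n); c=f["color"]; cv2.imwrite(f'pics/{n}7.png',c)
    cv2.imwrite(f"pics/{n}7c.png",cv2.resize(c[v+20:v+160,u:u+180],None,fx=4,fy=4,interpolation=2))
go([])
E
```

```text
clock: 17.23
tool_pos: [0.5292, 0.1563, 0.035]
tcp_rot: [0.999, -0.037, 0.0, -0.0]
wrist_force: [-2.5, 3.2, 4.1]
gripper_width: 0.0181
clock: 17.73
tool_pos: [0.5292, 0.1554, 0.0348]
tcp_rot: [0.999, -0.038, 0.0, 0.0]
wrist_force: [-0.3, -0.7, 0.0]
gripper_width: 0.0416
clock: 18.73
tool_pos: [0.4205, 0.0505, 0.1855]
tcp_rot: [0.999, -0.041, 0.001, 0.0]
wrist_force: [-0.5, -0.8, -0.0]
gripper_width: 0.0418
now [421.   52.7 185.1] ang -1.6489 tilt [ 5.e-04 -5.e-04 -1.e+00] w 41.9 F [ 0.2 -0.3 -0.3] t 18.825
```

View pics/side7c.png

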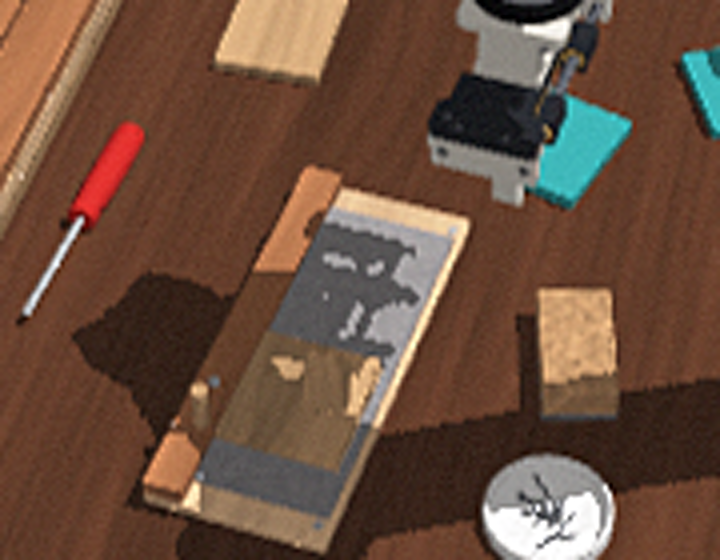

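View pics/top7c.png

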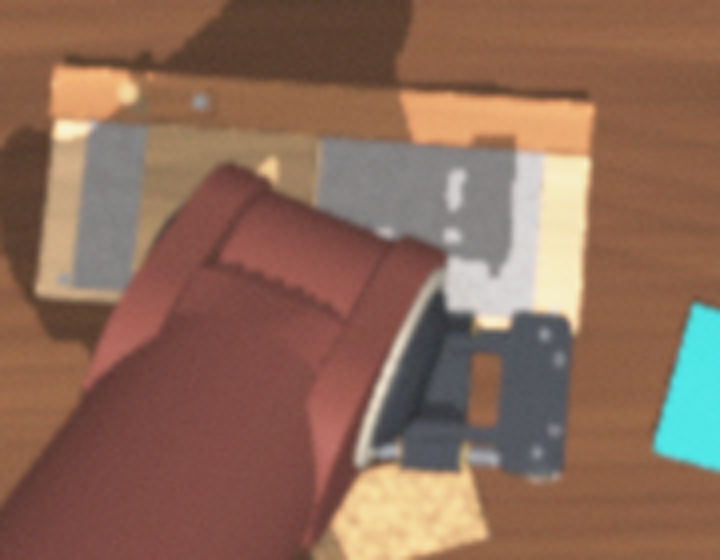

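Run:
```python
import cv2,numpy as np
c=cv2.imread('pics/side7.png')[270:345,245:335]
o=cv2.resize(c,None,fx=8,fy=8,interpolation=cv2.INTER_CUBIC); o=np.clip(255*(o/255.)**.6,0,255).astype('uint8')
cv2.imwrite('pics/s7z.png',o)
```

```text
(no output)
```

View pics/s7z.png

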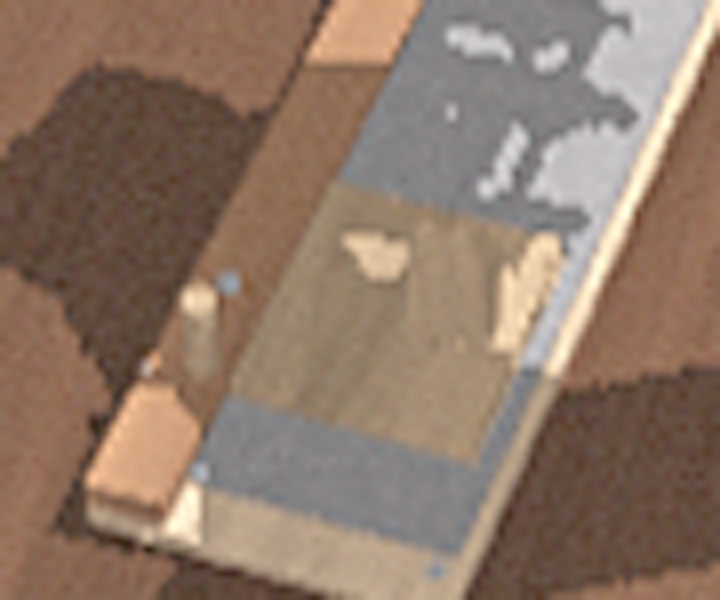

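```bash
python3 -m jog '[{"translation":[10,60,-15],"roll":0},{"translation":[20,120,-30],"roll":0},{"translation":[30,180,-30],"roll":0},{"translation":[40,240,-30],"roll":0},{"translation":[40,300,-30],"roll":0},{"translation":[40,350,-30],"roll":0},{"translation":[40,350,-30],"roll":0}]'
python3 - <<'E'
from plan import *
import cv2
for n,u,v in(('side',245,240),('top',185,175)):
    f=r.grab_frame(n); c=f["color"]; cv2.imwrite(f'pics/{n}8.png',c)
    cv2.imwrite(f"pics/{n}8c.png",cv2.resize(c[v:v+110,u:u+110+(50 if n=='top' else 0)],None,fx=5,fy=5,interpolation=2))
go([])
E
```

```text
clock: 19.7
tool_pos: [0.434, -0.3021, 0.2149]
tcp_rot: [0.999, -0.04, -0.0, 0.002]
wrist_force: [-0.2, 0.7, -0.6]
gripper_width: 0.0418
now [ 435.5 -297.1  214.2] ang -1.6446 tilt [-8.0e-04 -1.6e-03 -1.0e+00] w 42.0 F [-0.7  1.5 -0. ] t 19.8
```

View pics/side8c.png

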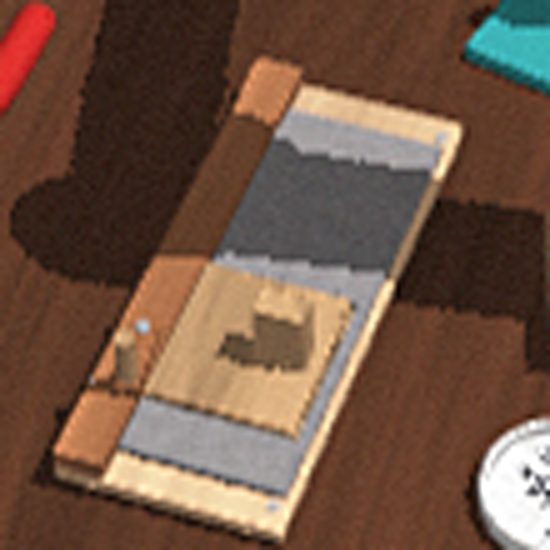

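View pics/top8c.png

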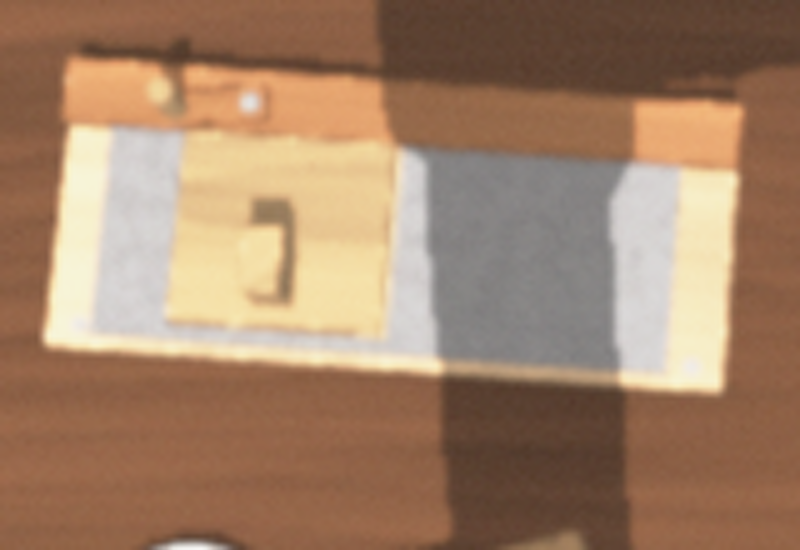

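The board (top crop corners about (185,130)–(390,335), rib at (262,260)) fills the opening. I'll check its height by fitting at z = 16 and z = 22.

Run:
```python
from work import *
q=[.5525,.1505,-.0755]
im={n:cv2.imread(f'pics/{n}8.png') for n in C}
def tj(w):
    d=np.array(w[:2])-np.array(q[:2]); c,s=np.cos(q[2]),np.sin(q[2]); return np.round([1000*(c*d[0]+s*d[1]),1000*(-s*d[0]+c*d[1])],1)
# rib top corners (side crop 5x off 245,240; top 5x off 185,175)
for z in(.073,.079):
    print(z,'side ribtop ctr',tj(back('side',un((283,303),5,(245,240)),z)),'top ribtop ctr',tj(back('top',un((261,259),5,(185,175)),z)))
p=pose(q,[[-22-.5,3,0]])[0]
for n,u,v in(('side',245,240),('top',185,175)):
  for z,col in((16,(0,0,255)),(22,(255,0,0))):
    o=cv2.resize(im[n][v:v+110,u:u+110],None,fx=7,fy=7,interpolation=2) if col[2] else o
    pw=[*pose(q,[[-.5,3,0]])[0][:2],q[2]]
    for b in(B,RB):
        L=np.array(b,float);L[:,2]+=z
        uv=cv2.convexHull((((proj(n,pose(pw,L))+.5-[u,v])*7)-.5).astype(np.float32)); cv2.polylines(o,[np.round(uv).astype(int)],True,col,1)
  cv2.imwrite(f'pics/{n}8f.png',o[:600])
```

```text
0.073 side ribtop ctr [-21.3   3.4] top ribtop ctr [-21.9   1.3]
0.079 side ribtop ctr [-23.1   7.9] top ribtop ctr [-22.9   0.2]
```

View pics/side8f.png

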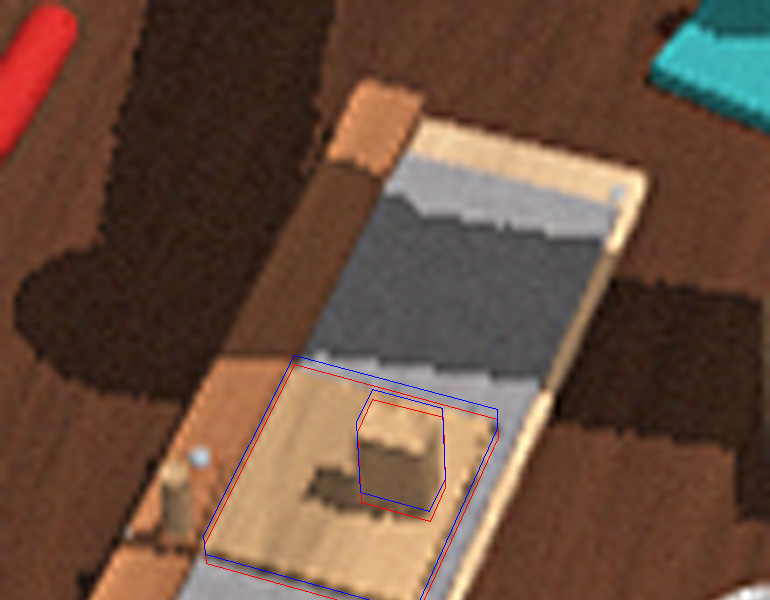

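View pics/top8f.png

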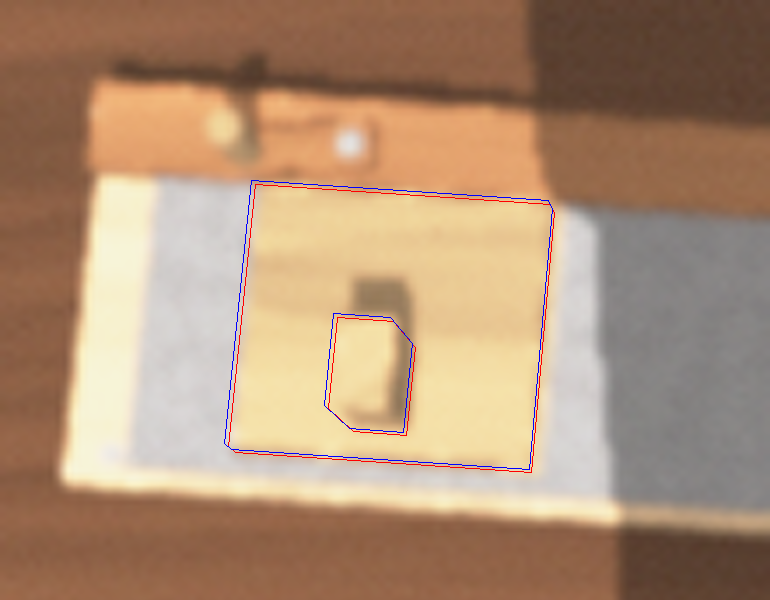

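Run:
```python
from plan import *
print(r.state()['joint_pos'])
go([(.52,-.05,.20,-.9),(.606,.2005,.15,.146)])
```

```text
[ 0.01217107  0.54853219  0.85602826  1.79977093 -0.48187964  1.01810388
 -0.58679963]
now [ 435.5 -297.1  214.2] ang -1.6446 tilt [-8.0e-04 -1.6e-03 -1.0e+00] w 42.0 F [-0.7  1.5 -0. ] t 19.8
[  66.1 -252.6   14.5] -0.745 dist 262.0
[ 133.4 -508.7   64.9] -1.791 dist 530.0
```

```bash
python3 -m jog '[{"translation":[13,-50,3],"roll":-0.16},{"translation":[28,-106,6],"roll":-0.34},{"translation":[43,-163,9],"roll":-0.52},{"translation":[58,-220,12],"roll":-0.7},{"translation":[72,-275,15],"roll":-0.88},{"translation":[87,-330,20],"roll":-1.06},{"translation":[101,-385,25],"roll":-1.24},{"translation":[115,-440,30],"roll":-1.42}]'
python3 - <<'E'
from plan import *
print(r.state()['joint_pos'])
go([(.606,.2005,.15,.146)])
E
```

```text
clock: 20.8
tool_pos: [0.5813, 0.1375, 0.1845]
tcp_rot: [0.779, 0.627, 0.0, -0.001]
wrist_force: [0.2, -0.1, -0.3]
gripper_width: 0.0418
[-0.53344868  0.59719634  0.43601079  1.63694752 -0.29333115  0.97362488
 -0.21192011]
now [581.3 137.5 184.5] ang -0.2147 tilt [ 0.0012 -0.0014 -1.    ] w 41.8 F [ 0.2 -0.1 -0.3] t 20.8
[66.8 10.8 34.6] -0.361 dist 76.0
```

```bash
python3 -m jog '[{"translation":[40,5,10],"roll":-0.15},{"translation":[62,10,25],"roll":-0.3},{"translation":[62,10,34],"roll":-0.36},{"translation":[62,10,34],"roll":-0.36},{"translation":[62,10,34],"roll":-0.36}]'
python3 - <<'E'
from plan import *
import cv2
go([(.606,.2005,.048,.146)])
for n,u,v in(('side',220,230),('top',185,150)):
    f=r.grab_frame(n); c=f["color"]; cv2.imwrite(f'pics/{n}9.png',c)
    cv2.imwrite(f"pics/{n}9c.png",cv2.resize(c[v:v+120,u:u+130],None,fx=5,fy=5,interpolation=2))
E
```

```text
clock: 21.42
tool_pos: [0.6053, 0.1913, 0.1512]
tcp_rot: [0.658, 0.753, 0.0, -0.0]
wrist_force: [0.1, -0.1, -0.2]
gripper_width: 0.0414
now [605.3 191.3 151.2] ang 0.135 tilt [ 4.e-04 -1.e-04 -1.e+00] w 41.4 F [ 0.1 -0.1 -0.2] t 21.425
[  9.    1.9 103.2] -0.011 dist 104.0
```

View pics/side9c.png

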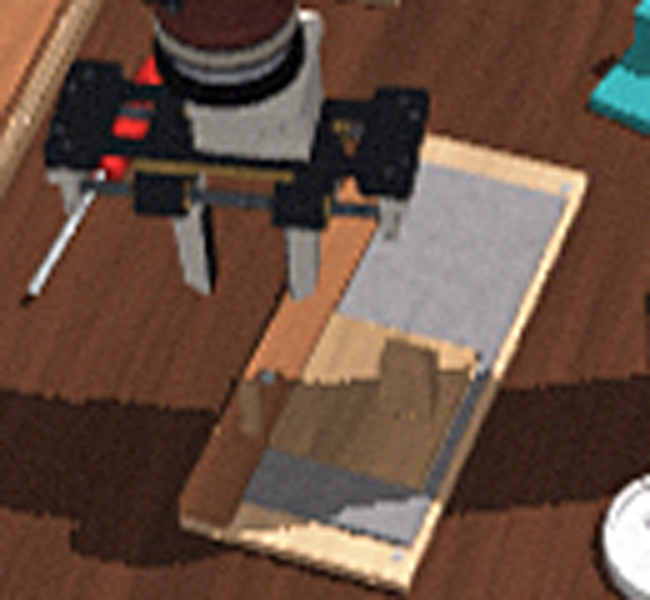

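```bash
python3 -m jog '[{"translation":[9,2,20],"roll":-0.011},{"translation":[9,2,50],"roll":-0.011},{"translation":[9,2,80],"roll":-0.011},{"translation":[9,2,100],"roll":-0.011},{"translation":[9,2,102],"roll":-0.011},{"translation":[9,2,102],"roll":-0.011}]'
python3 - <<'E'
from plan import *
import cv2
go([(.606,.2005,.048,.146)])
for n,u,v in(('side',220,230),('top',185,150)):
    f=r.grab_frame(n); c=f["color"]; cv2.imwrite(f'pics/{n}10.png',c)
    cv2.imwrite(f"pics/{n}10c.png",cv2.resize(c[v:v+120,u:u+130],None,fx=5,fy=5,interpolation=2))
E
```

```text
clock: 22.28
tool_pos: [0.6069, 0.1995, 0.0489]
tcp_rot: [0.654, 0.757, 0.0, 0.0]
wrist_force: [0.3, 0.4, -0.2]
gripper_width: 0.0422
now [606.9 199.5  48.9] ang 0.1453 tilt [ 1.e-04  2.e-04 -1.e+00] w 42.2 F [ 0.3  0.4 -0.2] t 22.275
[ 1.1 -0.7  0.9] -0.001 dist 2.0
```

View pics/side10c.png

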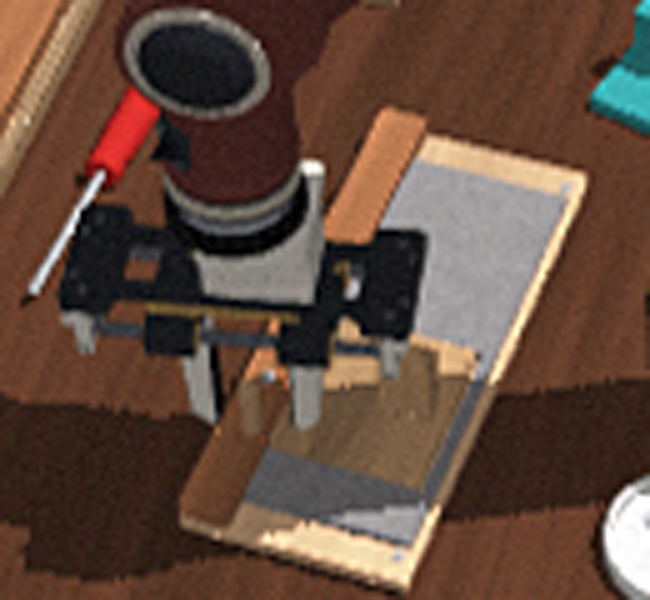

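```bash
python3 -m jog '[{"translation":[1,0,0],"roll":0},{"translation":[1,0,0],"roll":0},{"translation":[1,0,0],"roll":0},{"translation":[1,0,0],"roll":0},{"translation":[1,0,0],"roll":0}]' 0
python3 - <<'E'
from plan import *
s=r.state(); p=s['tool_pos'];q=(.5526,.1508,-.0752)
c,sn=np.cos(q[2]),np.sin(q[2]); d=p[:2]-np.array(q[:2]); pj=np.array([c*d[0]+sn*d[1],-sn*d[0]+c*d[1]])*1000; print('tcp jig',pj)
th0=np.arctan2(57-pj[0],pj[1]-20); print('th0',th0,'r',np.hypot(57-pj[0],pj[1]-20))
R=Ro.from_quat(s['tcp_rot']).as_matrix(); pin=np.array([q[0]+(c*57-sn*20)/1000,q[1]+(sn*57+c*20)/1000])
L=[]
for th in np.linspace(th0,np.pi/2,9)[1:]:
    j=np.array([57-35*np.sin(th),20+35*np.cos(th)]); w=(q[0]+(c*j[0]-sn*j[1])/1000,q[1]+(sn*j[0]+c*j[1])/1000); L.append((w[0],w[1],p[2],1.495+th-np.pi/2))
go(L)
E
```

```text
clock: 23.0
tool_pos: [0.6075, 0.2008, 0.0493]
tcp_rot: [0.654, 0.757, 0.001, 0.001]
wrist_force: [2.7, 1.3, 0.0]
gripper_width: 0.0113
tcp jig [51.01897838 54.01544191]
th0 0.17405335532088628 r 34.53726838951061
now [607.5 200.8  49.3] ang 0.1454 tilt [ 7.0e-04  2.4e-03 -1.0e+00] w 11.3 F [2.7 1.3 0. ] t 23.0
[ 0.2 -6.1 -0. ] -0.127 dist 6.0
[ -1.1 -12.   -0. ] -0.302 dist 12.0
[ -3.4 -17.7  -0. ] -0.477 dist 18.0
[ -6.7 -22.8  -0.1] -0.651 dist 24.0
[-10.8 -27.4  -0.1] -0.826 dist 29.0
[-15.6 -31.1  -0.1] -1.0 dist 35.0
[-21.  -33.9  -0.1] -1.175 dist 40.0
[-26.8 -35.8  -0.1] -1.35 dist 45.0
```

```bash
python3 -m jog '[{"translation":[0.2,-3,0],"roll":-0.06},{"translation":[0.2,-6,0],"roll":-0.127},{"translation":[-0.5,-9,0],"roll":-0.21},{"translation":[-1,-12,0],"roll":-0.3},{"translation":[-2.2,-15,0],"roll":-0.39},{"translation":[-3.4,-17.7,0],"roll":-0.477},{"translation":[-5,-20.3,0],"roll":-0.56},{"translation":[-6.7,-22.8,0],"roll":-0.651}]'
cat > arc.py <<'E'
from plan import *
def arc(t1,n):
    s=r.state(); p=s['tool_pos'];q=(.5526,.1508,-.0752)
    c,sn=np.cos(q[2]),np.sin(q[2]); d=p[:2]-np.array(q[:2]); pj=np.array([c*d[0]+sn*d[1],-sn*d[0]+c*d[1]])*1000
    th0=np.arctan2(57-pj[0],pj[1]-20); print('tcp jig',pj,'th0',th0,'r',np.hypot(57-pj[0],pj[1]-20))
    L=[]
    for th in np.linspace(th0,t1,n+1)[1:]:
        j=np.array([57-35*np.sin(th),20+35*np.cos(th)]); w=(q[0]+(c*j[0]-sn*j[1])/1000,q[1]+(sn*j[0]+c*j[1])/1000); L.append((w[0],w[1],p[2],1.495+th-np.pi/2))
    go(L)
E
python3 -c "
from arc import *
arc(np.pi/2,6)"
```

```text
clock: 24.0
tool_pos: [0.5878, 0.1906, 0.0493]
tcp_rot: [0.376, 0.927, 0.002, 0.003]
wrist_force: [5.2, 1.0, -2.5]
gripper_width: 0.0117
tcp jig [32.09049732 42.3559843 ] th0 0.8393707036772871 r 33.47048487151093
now [587.8 190.6  49.3] ang 0.7996 tilt [-0.0038  0.0052 -1.    ] w 11.7 F [ 5.2  1.  -2.5] t 24.0
[ 1.4 -4.2 -0. ] -0.086 dist 4.0
[ 0.8 -8.4 -0. ] -0.208 dist 8.0
[ -0.3 -12.5  -0.1] -0.33 dist 13.0
[ -2.  -16.5  -0.1] -0.452 dist 17.0
[ -4.1 -20.2  -0.1] -0.574 dist 21.0
[ -6.6 -23.6  -0.1] -0.695 dist 25.0
```

```bash
python3 -m jog '[{"translation":[0.5,-4.2,0],"roll":-0.086},{"translation":[0.3,-8.4,0],"roll":-0.208},{"translation":[-0.7,-12.5,0],"roll":-0.33},{"translation":[-2.2,-16.5,0],"roll":-0.452},{"translation":[-4.2,-20.2,0],"roll":-0.574},{"translation":[-6.6,-23.6,0],"roll":-0.695},{"translation":[-6.6,-23.6,0],"roll":-0.695}]'
python3 -c "
from arc import *
arc(np.pi/2,1)
import cv2
for n,u,v in(('side',220,230),('top',185,150)):
    f=r.grab_frame(n); c=f['color']; cv2.imwrite(f'pics/{n}11.png',c)
    cv2.imwrite(f'pics/{n}11c.png',cv2.resize(c[v:v+120,u:u+130],None,fx=5,fy=5,interpolation=2))
"
```

```text
clock: 24.88
tool_pos: [0.5787, 0.1694, 0.0492]
tcp_rot: [0.04, 0.999, 0.002, 0.006]
wrist_force: [10.0, 2.4, -7.3]
gripper_width: 0.0112
tcp jig [24.66155896 20.46164504] th0 1.5565218699629106 r 32.34173596415215
now [578.7 169.4  49.2] ang 1.4918 tilt [-0.0112  0.0042 -0.9999] w 11.2 F [10.   2.4 -7.3] t 24.875
[ 2.7 -0.5 -0. ] -0.003 dist 3.0
```

View pics/side11c.png

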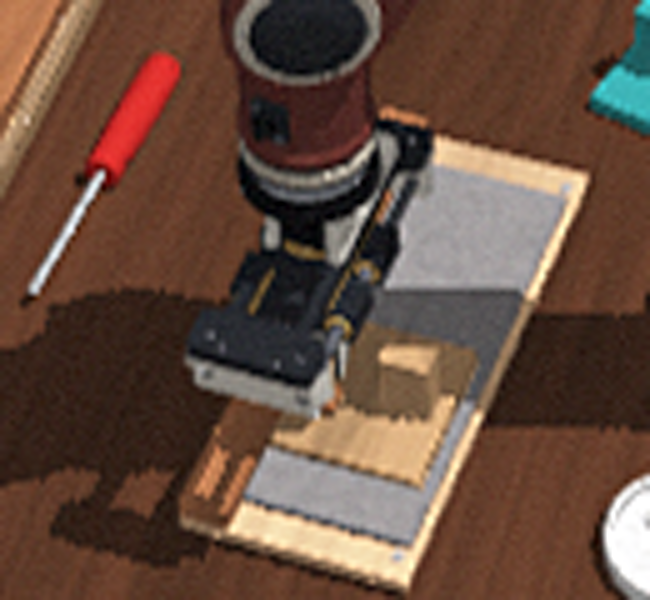

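View pics/top11c.png

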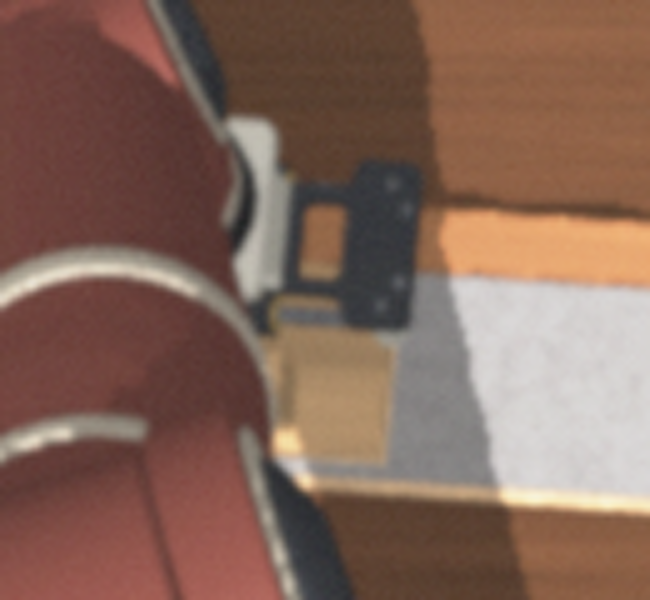

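```bash
python3 -m jog '[{"translation":[-2,0,0],"roll":0},{"translation":[-4,0,0],"roll":0},{"translation":[-4,0,0],"roll":0}]'
python3 -c "
from arc import *
arc(np.pi/2,1)"
```

```text
clock: 25.35
tool_pos: [0.5788, 0.1694, 0.0492]
tcp_rot: [0.039, 0.999, 0.001, 0.002]
wrist_force: [5.5, 3.2, -2.2]
gripper_width: 0.0112
tcp jig [24.70268205 20.47196287] th0 1.5561842998131445 r 32.30076618314442
now [578.8 169.4  49.2] ang 1.4918 tilt [-0.0035  0.002  -1.    ] w 11.2 F [ 5.5  3.2 -2.2] t 25.35
[ 2.7 -0.5 -0. ] -0.003 dist 3.0
```

```bash
python3 -m jog '[{"translation":[-3,1,0],"roll":0},{"translation":[-5,2,0],"roll":0},{"translation":[-5,2,0],"roll":0}]'
python3 -m jog '[{"translation":[0,0,0],"roll":0},{"translation":[0,0,0],"roll":0},{"translation":[0,0,0],"roll":0}]' 0.35
python3 -m jog '[{"translation":[0,0,-25],"roll":0},{"translation":[0,0,-70],"roll":0},{"translation":[0,0,-130],"roll":0},{"translation":[0,-50,-170],"roll":0},{"translation":[20,-110,-170],"roll":0},{"translation":[40,-170,-170],"roll":0},{"translation":[55,-230,-170],"roll":0},{"translation":[70,-290,-170],"roll":0}]'
python3 -m jog '[{"translation":[20,-60,0],"roll":0},{"translation":[30,-120,0],"roll":0},{"translation":[30,-120,0],"roll":0}]'
python3 -c "
from arc import *
go([])
import cv2
for n,u,v in(('side',245,240),('top',185,175)):
    f=r.grab_frame(n); c=f['color']; cv2.imwrite(f'pics/{n}12.png',c)
    cv2.imwrite(f'pics/{n}12c.png',cv2.resize(c[v:v+110,u:u+100],None,fx=5.4,fy=5.4,interpolation=2))
"
```

```text
clock: 25.72
tool_pos: [0.579, 0.1698, 0.0484]
tcp_rot: [0.04, 0.999, -0.001, -0.003]
wrist_force: [-5.6, 0.9, 4.2]
gripper_width: 0.0114
clock: 26.1
tool_pos: [0.5828, 0.1692, 0.0488]
tcp_rot: [0.04, 0.999, -0.0, 0.0]
wrist_force: [-0.1, -0.8, 0.6]
gripper_width: 0.0318
clock: 27.1
tool_pos: [0.4891, -0.1145, 0.2192]
tcp_rot: [0.04, 0.999, -0.0, 0.001]
wrist_force: [0.9, -0.9, -0.5]
gripper_width: 0.0323
clock: 27.48
tool_pos: [0.4476, -0.2364, 0.219]
tcp_rot: [0.046, 0.999, -0.002, -0.0]
wrist_force: [-0.1, 0.3, 0.9]
gripper_width: 0.0329
now [ 447.6 -236.4  219. ] ang 1.4784 tilt [ 7.e-04 -4.e-03 -1.e+00] w 32.9 F [-0.1  0.3  0.9] t 27.475
```

View pics/side12c.png

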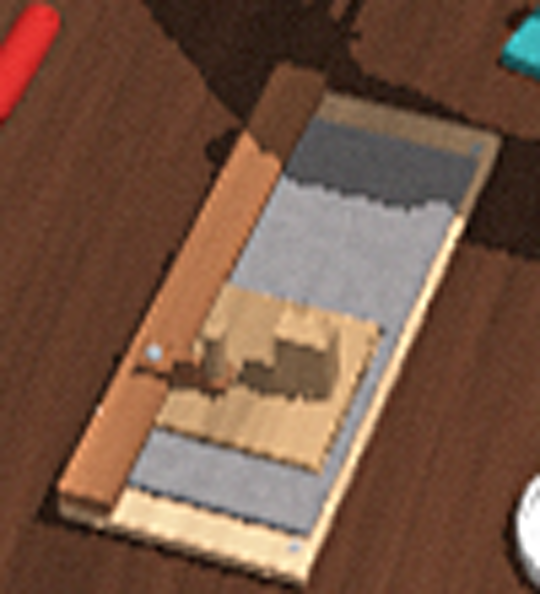

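View pics/top12c.png

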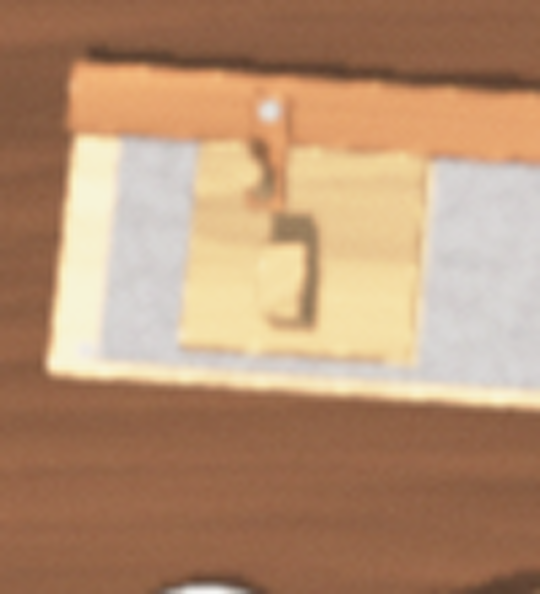

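Run:
```python
from h import *
q=[.5526,.1508,-.0752]
for n,u,v,w,h in(('top',220,180,45,45),('side',255,285,55,45)):
    im=cv2.imread(f'pics/{n}12.png'); k=13
    o=cv2.resize(im[v:v+h,u:u+w],None,fx=k,fy=k,interpolation=2)
    for th,col in((1.57,(0,0,255)),(1.45,(255,0,0)),(1.69,(0,255,0))):
        ra=np.array([-np.sin(th),np.cos(th)]); tg=np.array([-np.cos(th),-np.sin(th)]); pin=np.array([57,20])
        def P(a,b,z): x=pin+a*ra+b*tg; return [x[0],x[1],z]
        arm=[P(0,8,39.5),P(42,8,39.5),P(42,-8,39.5),P(0,-8,39.5)]
        peg=[P(35+6*np.cos(t),6*np.sin(t),75.5) for t in np.linspace(0,6.28,24)]
        for L in(arm,peg):
            uv=((proj(n,pose(q,L))+.5-[u,v])*k)-.5; cv2.polylines(o,[np.round(uv).astype(int)],True,col,1)
        uv=((proj(n,pose(q,[[57,20,39.5]]))+.5-[u,v])*k)-.5; cv2.drawMarker(o,tuple(np.round(uv[0]).astype(int).tolist()),(0,0,0))
    cv2.imwrite(f'pics/{n}12f.png',o)
```

```text
(no output)
```

View pics/top12f.png

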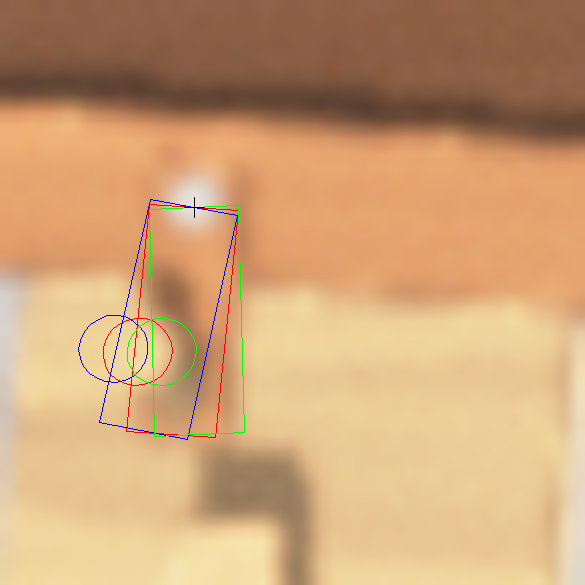

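View pics/side12f.png

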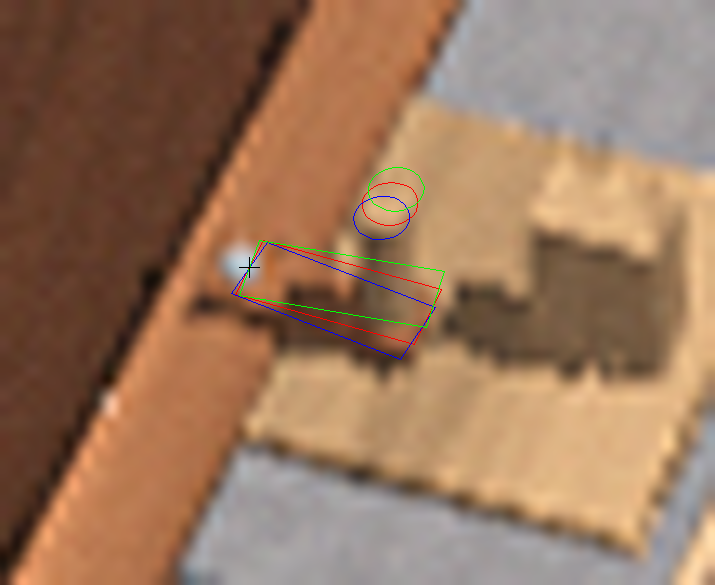

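Run:
```python
from h import *
for n,u,v,w,h in(('top',220,180,45,40),('side',260,285,45,40)):
    c=cv2.imread(f'pics/{n}12.png')[v:v+h,u:u+w]
    c=cv2.cvtColor(c,cv2.COLOR_BGR2LAB); c[...,0]=cv2.createCLAHE(4,(2,2)).apply(c[...,0]); c=cv2.cvtColor(c,cv2.COLOR_LAB2BGR)
    cv2.imwrite(f'pics/{n}12e.png',cv2.resize(c,None,fx=15,fy=15,interpolation=cv2.INTER_CUBIC))
```

```text
(no output)
```

View pics/top12e.png

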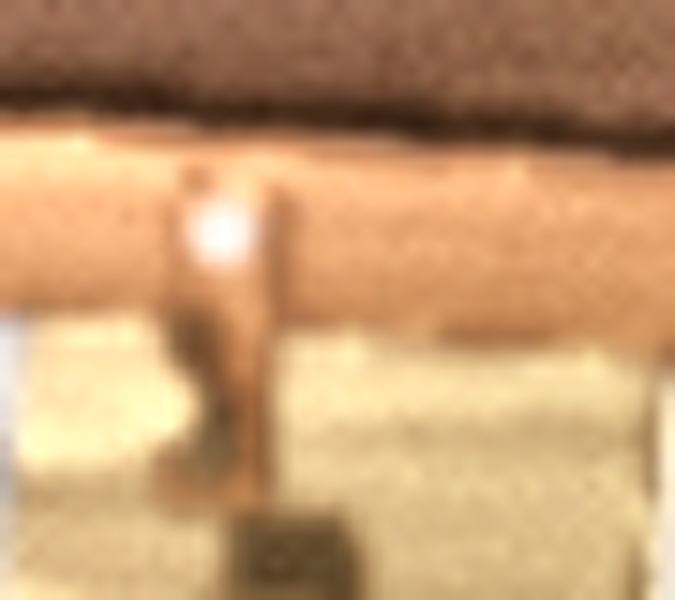

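View pics/side12e.png

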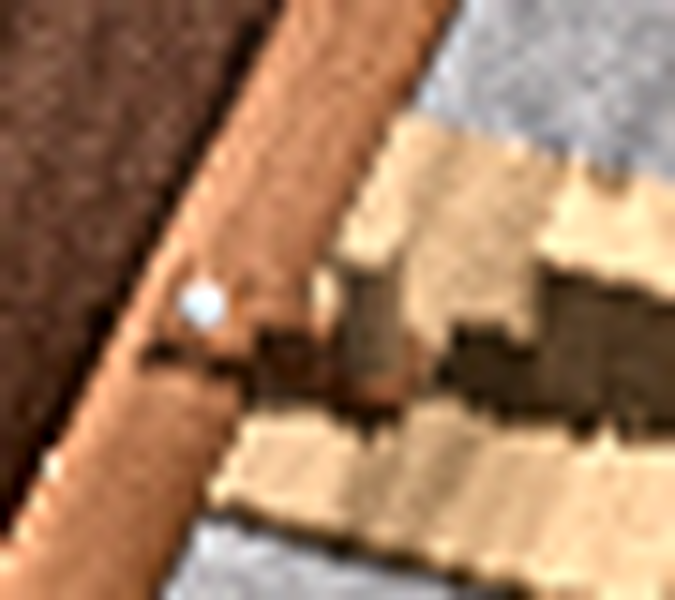

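Run:
```python
from h import *
q=[.5526,.1508,-.0752]
off={'top':np.array([-.1,-.3]),'side':np.array([-.7,-.4])}
rows=[]
for n,u,v,w,h in(('top',225,185,25,32),('side',268,290,28,32)):
    c=cv2.imread(f'pics/{n}12.png')[v:v+h,u:u+w]; k=9; row=[]
    c=cv2.cvtColor(c,cv2.COLOR_BGR2LAB); c[...,0]=cv2.createCLAHE(4,(2,2)).apply(c[...,0]); c=cv2.cvtColor(c,cv2.COLOR_LAB2BGR)
    for th in(1.48,1.57,1.66):
        o=cv2.resize(c,None,fx=k,fy=k,interpolation=cv2.INTER_CUBIC)
        ra=np.array([-np.sin(th),np.cos(th)]); tg=np.array([-np.cos(th),-np.sin(th)]); pin=np.array([57,20])
        def P(a,b,z): x=pin+a*ra+b*tg; return [x[0],x[1],z]
        T=np.linspace(0,6.28,24)
        arm=[P(a,b,z) for a in(-8,42) for b in(-8,8) for z in(31.5,39.5)]
        peg=[P(35+6*np.cos(t),6*np.sin(t),z) for t in T for z in(39.5,75.5)]
        top=[P(35+6*np.cos(t),6*np.sin(t),75.5) for t in T]
        for L,col in((arm,(0,0,255)),(peg,(255,0,0)),(top,(0,160,0))):
            uv=((proj(n,pose(q,L))+off[n]+.5-[u,v])*k)-.5; cv2.polylines(o,[np.round(cv2.convexHull(uv.astype(np.float32))).astype(int)],True,col,1)
        row.append(cv2.resize(o,(252,288)) if 0 else cv2.copyMakeBorder(o,0,0,0,252-o.shape[1],cv2.BORDER_CONSTANT))
    rows.append(np.hstack(row))
cv2.imwrite('pics/cmp.png',np.vstack(rows))
```

```text
(no output)
```

View pics/cmp.png

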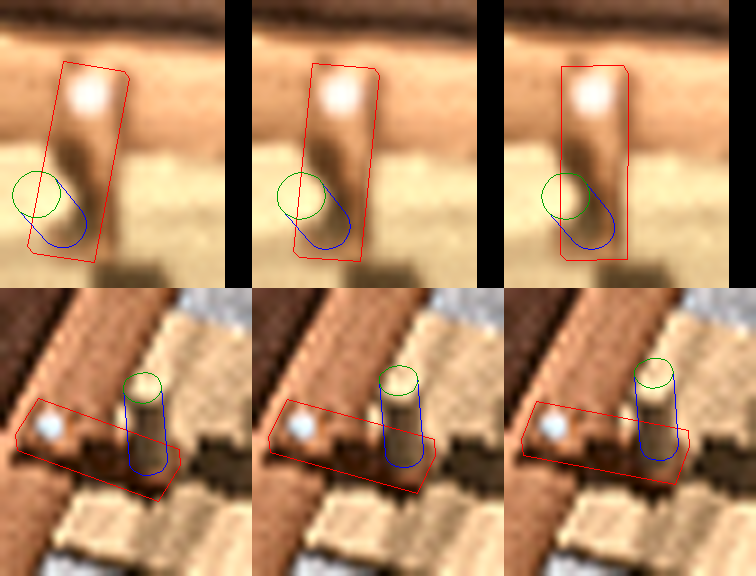

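Run:
```python
from h import *
q=[.5526,.1508,-.0752]; k=15
def e(th,a,b,z):
    ra=np.array([-np.sin(th),np.cos(th)]); tg=np.array([-np.cos(th),-np.sin(th)]); x=np.array([57,20])+a*ra+b*tg
    return np.round((proj('top',pose(q,[[x[0],x[1],z]]))[0]+.5-[220,180])*k-.5)
for th in(1.5,1.57,1.6,1.64,1.7): print(th,'pin',e(th,0,0,39.5),'BL',e(th,42,-8,35.5),'BR',e(th,42,8,31.5),'Rmid',e(th,20,8,31.5),'peg top',e(th,35,0,75.5))
```

```text
1.5 pin [223. 239.] BL [132. 497.] BR [238. 517.] Rmid [262. 381.] peg top [142. 404.]
1.57 pin [223. 239.] BL [151. 503.] BR [257. 515.] Rmid [271. 378.] peg top [158. 405.]
1.6 pin [223. 239.] BL [159. 505.] BR [266. 514.] Rmid [275. 377.] peg top [165. 406.]
1.64 pin [223. 239.] BL [169. 507.] BR [276. 512.] Rmid [280. 375.] peg top [174. 406.]
1.7 pin [223. 239.] BL [185. 509.] BR [293. 509.] Rmid [288. 372.] peg top [188. 406.]
```

Run:
```python
from station import r
import cv2
a=cv2.imread('pics/side0.png');b=cv2.imread('pics/side12.png');cv2.imwrite('pics/ab.png',cv2.resize(b,(640,480)))
s=r.state();print(s['clock'],s['wrist_force'],s['gripper_width'])
```

```text
27.575 [ 0.31052951 -0.41752739  0.30033205] 0.03273261292316124
```

View pics/ab.png

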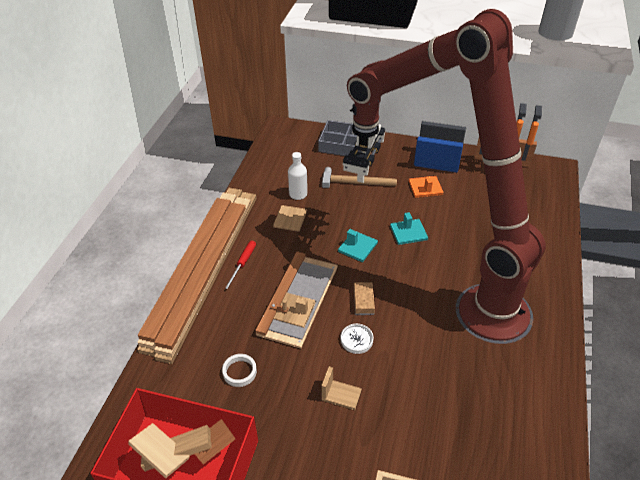

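The bookend (292,308) is in the opening with the button across it. The glue, hammer, offcut, tape, dish, block and corner piece are where they started, and the arm is clear of everything.

```bash
python3 -c "
from station import r
print(r.close_job())"
```

```text
the job is handed in; nothing more can be done
None
```

The bookend is seated in the jig's opening and the turn button points across the board. I handed the job in at about 27.6 s of the 72 s limit.

I gripped the pine bookend by its rib and laid it on the plate's landing area. I then slid it along the fence, without lifting it, until it went into the opening. The largest press on the jig that I read was about 11 N. Then I pinched the peg, swung the button round, let go and moved the arm clear.

**Last checks:**
- **Seating:** The tool height at contact and the camera overlay both matched the fully home position. I made the overlay check before turning the button; afterwards I only looked at the pictures.
- **Button angle:** The top view reads about 1.58 to 1.61 rad and the side view about 1.57 to 1.6. That is roughly 1 to 2° past square, and I left it there.
- **Other things on the bench:** By eye, they are where they started.

**Disagreements:**
- **Peg radius:** While I turned the button, the measured radius came out 32 to 34 mm instead of 35. The sideways pull on the tool reached about 10 N, so I eased it before letting go.
- **Dropping in:** When the board went over the edge of the opening, it sprang about 4 mm forward before I lowered it home.

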